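Change the stone on the carving board

TASK

Change the stone on the carving board: turn the clamp knob to free the sliding stop, slide the stop fully back, and lift the carved block onto the rubber pad. Then take the scraper block and scrape every chip off the board into the red tray (never pinch a chip on the board with the fingers; one that has landed outside board and tray may be picked up by hand), and lay the scraper back on the cork mat, handle up. With the board clear, stand the new blank where the carved block stood, lengthwise along the track by the end ledge, slide the stop up so that the blank is held snugly between stop and ledge, and tighten the knob fully; leave the chisels alone.

Things in the scene. Friction and masses are not known exactly. Their poses are not given: they have to be found in the camera images.
- board: fixed dark ply board, 216 mm deep (x) by 380 long (y); origin under its centre on the table, x away from the robot, turned up to 0.14 rad. Flat working top 75 mm up, from the open front edge x = -110 mm; flush aluminium track at x = 62 to 98 mm, then a back lip 18 mm high; ledges 8 mm wide, 12 mm high along the ends y = +-182 to 190 mm
- stop (a joint): distance (m) of the sliding stop from fully back: 0 = fully back at the board's -y end, grows towards +y, at most 0.30; starts near 0.25. Steel carriage in the track, 34 mm (x) by 50 (y), 42 high; its arm, 22 mm wide, reaches to 19 mm from the board's front edge, 24 to 48 mm above its top, chips lie clear beneath. Free, it slides with about 2 N; clamped, it holds against some 12 N
- clamp (a joint): angle (rad) of the clamp knob on the carriage: 0 = tight; grows anticlockwise seen from above; the stop is free from about 0.7; end of turn 1.4. Takes under 0.5 N m and stays where it is left, wherever the stop stands
- knob (a point): middle of the knob's grip, on its axis, 143 mm above the table, at x = 82 mm, y = -163 mm + the stop's value in the board's frame. The grip is a black bar 60 mm long (point's y), 14 mm thick (point's x, pinch here), 26 mm high (13 above and below the point); the carriage top is 26 mm below the point. The point turns and slides with the knob
- stop_face (a point): on the middle of the stop arm's clamping face (rubber-faced, looks to the board's +y), 34 mm above the board's top, at y = -152 mm + the stop's value in the board's frame; the face is 165 mm long and 24 mm high
- ledge_face (a point): on the inner face of the board's +y end ledge, at its foot, x = -30, y = 182 mm in the board's frame: stones are clamped between this ledge (12 mm high) and the stop's face
- stone: the carved limestone block, loose, 56 mm (its x) by 70 (its y, along the track) by 44 mm high with a shallow carved rosette on top (7 mm more), about 0.4 kg; origin at the centre of its underside. It stands on the board between the +y ledge and the stop. Pinch it across the 56 mm
- blank: the new limestone blank, loose, plain top with a pencilled margin, 60 mm (its x) by 80 (its y, its length) by 44 mm high, about 0.5 kg; origin at the centre of its underside. It stands on the table beyond the rubber pad. Pinch it across the 60 mm
- pad: the black rubber pad, fixed, 100 mm (x) by 140 mm (y), 10 mm thick; origin under its centre. It lies to one side of the board, the cork mat to the other; which is which changes
- scraper: the scraper block, loose, about 0.3 kg, bottom-heavy: a flat-bottomed block 90 mm long (its x), 44 mm wide (y), 26 mm high, with a grip rib on top 76 mm long, 22 mm thick (y) and 36 mm high (from 26 to 62 mm above the origin); origin at the centre of its underside. Pinch the rib across its 22 mm; push chips with the long side
- mat: the cork tool mat, fixed, 180 mm (x) by 110 mm (y), 5 mm thick; origin under its centre. The scraper lies on it at the start, along its x
- tray: the red open tray, fixed, 185 mm (x) by 385 mm (y), 55 mm high, walls and floor about 4 mm; origin on the table at the middle of its far side, the tray lies to its -x. Its far rim is tucked 10 mm under the board's open front edge, 20 mm below the working surface, so what is pushed over that edge falls into it
- chip0: a loose angular stone chip, about 32 x 20 x 13 mm, 15 to 30 g, origin at the middle of its underside as built; starts on the board; 5 to 8 of the eight are there
- chip1: a loose angular stone chip, about 26 x 22 x 15 mm, 15 to 30 g, origin at the middle of its underside as built; starts on the board; 5 to 8 of the eight are there
- chip2: a loose angular stone chip, about 30 x 24 x 12 mm, 15 to 30 g, origin at the middle of its underside as built; starts on the board; 5 to 8 of the eight are there
- chip3: a loose angular stone chip, about 24 x 20 x 14 mm, 15 to 30 g, origin at the middle of its underside as built; starts on the board; 5 to 8 of the eight are there
- chip4: a loose angular stone chip, about 34 x 22 x 12 mm, 15 to 30 g, origin at the middle of its underside as built; starts on the board; 5 to 8 of the eight are there
- chip5: a loose angular stone chip, about 28 x 18 x 15 mm, 15 to 30 g, origin at the middle of its underside as built; starts on the board; 5 to 8 of the eight are there
- chip6: a loose angular stone chip, about 25 x 25 x 13 mm, 15 to 30 g, origin at the middle of its underside as built; starts on the board; 5 to 8 of the eight are there
- chip7: a loose angular stone chip, about 30 x 18 x 14 mm, 15 to 30 g, origin at the middle of its underside as built; starts on the board; 5 to 8 of the eight are there
- chisel_red: a loose chisel with a red handle, 240 mm long, lying on the table; not to be disturbed
- chisel_dark: a loose chisel with a black handle, 240 mm long, lying on the table beside the board's far end; not to be disturbed

How it is judged (in metres and radians):
On the way, in this order (a step that is already met when the one before it is completed fails the run):
1. the clamp knob is freed (value of joint clamp above 0.9 rad), for 0.1 s.
2. the stop is slid fully back (value of joint stop below 0.008 m), for 0.2 s.
3. the stone block stands on the rubber pad (x of stone in the frame of pad between -0.045 and 0.045 m and y of stone in the frame of pad between -0.045 and 0.045 m and z of stone in the frame of pad between 0.003 and 0.016 m and angle between stone's own z axis and vertical below 0.1 rad), for 0.2 s.
4. chips are pushed over the board with the held scraper (contact force between the fingers and scraper above 2 N and x of scraper in the frame of board between -0.15 and 0.08 m and y of scraper in the frame of board between -0.2 and 0.2 m and z of scraper in the frame of board between 0.065 and 0.09 m and (contact force between scraper and chip0 above 0.02 N or contact force between scraper and chip1 above 0.02 N or contact force between scraper and chip2 above 0.02 N or contact force between scraper and chip3 above 0.02 N or contact force between scraper and chip4 above 0.02 N or contact force between scraper and chip5 above 0.02 N or contact force between scraper and chip6 above 0.02 N or contact force between scraper and chip7 above 0.02 N)), for 0.1 s.
5. every chip is in the red tray (x of chip0 in the frame of tray between -0.185 and 0 m and y of chip0 in the frame of tray between -0.1925 and 0.1925 m and z of chip0 in the frame of tray between 0 and 0.05 m and x of chip1 in the frame of tray between -0.185 and 0 m and y of chip1 in the frame of tray between -0.1925 and 0.1925 m and z of chip1 in the frame of tray between 0 and 0.05 m and x of chip2 in the frame of tray between -0.185 and 0 m and y of chip2 in the frame of tray between -0.1925 and 0.1925 m and z of chip2 in the frame of tray between 0 and 0.05 m and x of chip3 in the frame of tray between -0.185 and 0 m and y of chip3 in the frame of tray between -0.1925 and 0.1925 m and z of chip3 in the frame of tray between 0 and 0.05 m and x of chip4 in the frame of tray between -0.185 and 0 m and y of chip4 in the frame of tray between -0.1925 and 0.1925 m and z of chip4 in the frame of tray between 0 and 0.05 m and x of chip5 in the frame of tray between -0.185 and 0 m and y of chip5 in the frame of tray between -0.1925 and 0.1925 m and z of chip5 in the frame of tray between 0 and 0.05 m and x of chip6 in the frame of tray between -0.185 and 0 m and y of chip6 in the frame of tray between -0.1925 and 0.1925 m and z of chip6 in the frame of tray between 0 and 0.05 m and x of chip7 in the frame of tray between -0.185 and 0 m and y of chip7 in the frame of tray between -0.1925 and 0.1925 m and z of chip7 in the frame of tray between 0 and 0.05 m), for 0.2 s.
6. the new blank stands on the cleared board near the ledge (x of blank in the frame of board between -0.08 and 0.035 m and y of blank in the frame of board between 0.11 and 0.155 m and z of blank in the frame of board between 0.07 and 0.08 m and angle between blank's own z axis and vertical below 0.06 rad and angle between the y axis of blank and the y axis of board, either way round below 0.1 rad), for 0.2 s.
At the end, for the whole second after the job is handed in: every chip is in the red tray; the carved block stands on the pad (centre within 45 mm each way) and the scraper lies handle up on the mat (within 73 and 45 mm); the blank stands lengthwise on the board, ledge and stop both within 4 mm of its ends; knob within 0.2 rad of tight; all at rest (all of step 3 and all of step 5 and all of step 6 and x of scraper in the frame of mat between -0.073 and 0.073 m and y of scraper in the frame of mat between -0.045 and 0.045 m and z of scraper in the frame of mat between 0 and 0.01 m and angle between scraper's own z axis and vertical below 0.1 rad and ((y of stop_face in the frame of blank between -0.044 and -0.036 m and y of ledge_face in the frame of blank between 0.036 and 0.044 m) or (y of stop_face in the frame of blank between 0.036 and 0.044 m and y of ledge_face in the frame of blank between -0.044 and -0.036 m)) and value of joint clamp below 0.2 rad and linear speed of each of stone, scraper, blank below 0.02 m/s); the robot touches nothing.
It fails at once if the red chisel is disturbed (moved over 30 mm) (distance of chisel_red from where it was at the start of the episode above 0.03 m).
It fails at once if the dark chisel is disturbed (moved over 30 mm) (distance of chisel_dark from where it was at the start of the episode above 0.03 m).
It fails at once if a chip lying on the board is pinched with the fingers (over 8 N) instead of scraped ((contact force between the fingers and chip0 above 8 N and x of chip0 in the frame of board between -0.1 and 0.1 m and y of chip0 in the frame of board between -0.18 and 0.18 m and z of chip0 in the frame of board between 0.06 and 0.11 m) or (contact force between the fingers and chip1 above 8 N and x of chip1 in the frame of board between -0.1 and 0.1 m and y of chip1 in the frame of board between -0.18 and 0.18 m and z of chip1 in the frame of board between 0.06 and 0.11 m) or (contact force between the fingers and chip2 above 8 N and x of chip2 in the frame of board between -0.1 and 0.1 m and y of chip2 in the frame of board between -0.18 and 0.18 m and z of chip2 in the frame of board between 0.06 and 0.11 m) or (contact force between the fingers and chip3 above 8 N and x of chip3 in the frame of board between -0.1 and 0.1 m and y of chip3 in the frame of board between -0.18 and 0.18 m and z of chip3 in the frame of board between 0.06 and 0.11 m) or (contact force between the fingers and chip4 above 8 N and x of chip4 in the frame of board between -0.1 and 0.1 m and y of chip4 in the frame of board between -0.18 and 0.18 m and z of chip4 in the frame of board between 0.06 and 0.11 m) or (contact force between the fingers and chip5 above 8 N and x of chip5 in the frame of board between -0.1 and 0.1 m and y of chip5 in the frame of board between -0.18 and 0.18 m and z of chip5 in the frame of board between 0.06 and 0.11 m) or (contact force between the fingers and chip6 above 8 N and x of chip6 in the frame of board between -0.1 and 0.1 m and y of chip6 in the frame of board between -0.18 and 0.18 m and z of chip6 in the frame of board between 0.06 and 0.11 m) or (contact force between the fingers and chip7 above 8 N and x of chip7 in the frame of board between -0.1 and 0.1 m and y of chip7 in the frame of board between -0.18 and 0.18 m and z of chip7 in the frame of board between 0.06 and 0.11 m)).
Of chip0, chip1, chip2, chip3, chip4, chip5, chip6, chip7 only 5 to 8 are there at a start; the rules pass over those that are not, and their reading is None.
At some moment in a run one of scraper, chip0, chip3, chip5 may be knocked a few centimetres aside while the robot is not near it.
Once in a run the grip may slacken for a moment while it holds something.
It also fails if it takes over 210 s, if anything falls off the work surface, if the arm or the gripper's body presses on something with over 40 N, if the wrist force passes 120 N, or if a joint passes its speed limit or range.

ROBOT

A 6-joint arm with a two-finger parallel gripper is mounted at the origin on the work surface. World frame = base frame: x ahead of the robot, y to its left, z up, the work surface at z = 0. Lengths are in mm, angles in rad, forces in N, time in s.
With the tool pointing down it reaches from about 350 to 975 mm from the base axis. Payload 7.1 kg.
Tool frame: the origin (TCP) lies at the very end of the fingers, on their centre line; the grasp point (between the pads) lies 19 mm behind it (ctrl.grip_point_offset is the distance from the TCP to the grasp point, in mm); z points along the fingers, y is the direction in which the jaws open and shut (so a half turn about z gives the same grasp; the last joint's range is limited). The gripper opens to 88 mm and grips with 3 to 60 N. Pads are 20 mm wide; open, the fingers measure 115 mm over their backs; the gripper's body (75 mm by 178 mm) begins 61 mm behind the grasp point.
Start: joints at [-0.019, 0.423, 1.63, -0, 1.089, -0.019], TCP at [624.984, 0.026, 222.675] pointing down, gripper open.
Joint ranges: [-3, 3], [-0.9, 2.11], [0.09, 2.58], [-1.31, 4.45], [0.11, 2.69], [-2.54, 2.54]. Speed limits (rad/s): [2.39, 2.39, 3.01, 3.14, 3.14, 3.14].

INTERFACE

Orientations are given as a rotation vector (axis times angle).
In Python, from workcell import ctrl gives the robot as it stands.
- The arm moves only by the tool move_arm, never from a script. Its argument "increments" is one flat list of numbers, 5 for each row, row after row: the closure in counts, from 0 (fully open) to 255 (shut), then the shift along the tool's x, y, z in mm, then the turn about the tool's z in degrees. In form: [grip, dx, dy, dz, yaw, grip, dx, dy, dz, yaw, ...]. A call has 1 to 12 rows; each row is the pose to reach, as a shift and turn from the pose measured when the call began, along the tool's axes at that moment; what a row does not reach only later rows make up. A row lasts 1/8 s, in which the tool goes at most 62.5 mm and 10.7 degrees, less where a joint would pass 70% of its speed; a pose out of reach is approached as far as the arm can. A call with a gripper value outside its range is refused whole. The fingers move at their own pace and stop on an object; the grip force is fixed at half the most. Time passes only in rows, so rows that repeat a pose let the fingers close. It gives the time, the measured TCP pose, the force and the opening at its end, in the units of the state.
- ctrl.get_obs(): the state, without advancing time (a new reading comes with each control period).
- ctrl.get_image(name): name is "scene" or "side" or "wrist"; returns a dict with "frame" (400x640x3 uint8, red, green, blue), "vertical_fov" (degrees; the focal length in pixels is half the picture's height over the tangent of half this angle, whatever the lens; pixels are square), "cx", "cy" (the principal point, pixels), "distortion" ([k1, k2, p1, p2, k3] as OpenCV has them; the pictures are not rectified), "pose" (4x4, takes a point from camera to world coordinates); the wrist camera has in their place "mount" (4x4, takes a point from camera to tool coordinates, whose origin is the TCP and whose axes are the flange's). Camera axes: x right, y down, z forward; pixel columns grow to the right and rows downward; lengths in mm; the calibration is good to about 2 mm. A picture is of the moment at which its call begins: read the wrist's pose just before it. There is no depth.
- ctrl.close_job(): hands the job in, once; it reports no verdict.
The state is a dict: "t": time; "qpos": joint angles; "qvel": joint speeds; "joint_torque": joint torques, N m; "ee_pos": TCP position; "orientation": TCP orientation; "ft_force": force on the tool from outside, world axes, zero at the start; "moment": the same for the moment, N m; "width": finger opening in mm.
Only numpy, scipy, OpenCV 4.12 (cv2) and the standard library are available. Lean on these libraries where they do the work, as an engineer would, in place of code of your own. Each camera call takes 0.05 s, during which the arm holds its last target.

## Working session

There is one attempt and no reset: what is moved stays moved. The work goes in short steps, Python scripts to look and compute and a tool call to move; the robot and the scene stay as the last step left them, time stands still between calls to the robot, and variables do not carry over. Pictures are saved under pics/ and viewed, and the job is handed in when it is done.

Besides the shell and the picture viewer there is one more tool, called after ">>>" as name(argument=value, ...), one argument or row to a line, values as JSON. move_arm: Moves the arm, as the interface text tells. Its arguments: {"type":"object","properties":{"increments":{"type":"array","items":{"type":"number"}}},"required":["increments"]}

```bash
ls; mkdir -p pics; cat > h.py <<'E'
import numpy as np, cv2
from scipy.spatial.transform import Rotation as R
from workcell import ctrl
def cam(name):
    o=ctrl.get_obs(); d=ctrl.get_image(name); f=d['frame']
    F=200/np.tan(np.radians(d['vertical_fov'])/2)
    F=f.shape[0]/2/np.tan(np.radians(d['vertical_fov'])/2)
    K=np.array([[F,0,d['cx']],[0,F,d['cy']],[0,0,1]])
    if 'pose' in d: T=np.array(d['pose'])
    else:
        W=np.eye(4);W[:3,:3]=R.from_rotvec(o['orientation']).as_matrix();W[:3,3]=o['ee_pos'];T=W@np.array(d['mount'])
    return dict(im=f[:,:,::-1].copy(),K=K,D=np.array(d['distortion'],float),T=T,o=o)
def save(c,n): cv2.imwrite('pics/'+n+'.png',c['im'])
def ray(c,uv):
    p=cv2.undistortPoints(np.array(uv,float).reshape(-1,1,2),c['K'],c['D']).reshape(-1,2)
    d=np.c_[p,np.ones(len(p))]@c['T'][:3,:3].T
    return c['T'][:3,3],d
def plane(c,uv,z):
    o,d=ray(c,uv); s=(z-o[2])/d[:,2]; return o+d*s[:,None]
def proj(c,P):
    P=np.array(P,float).reshape(-1,3); Ti=np.linalg.inv(c['T'])
    return cv2.projectPoints(P,cv2.Rodrigues(Ti[:3,:3])[0],Ti[:3,3],c['K'],c['D'])[0].reshape(-1,2)
def st():
    o=ctrl.get_obs(); print('t',round(o['t'],2),'p',np.round(o['ee_pos'],1),'rv',np.round(o['orientation'],3),'F',np.round(o['ft_force'],1),'w',np.round(o['width'],1)); print('q',np.round(o['qpos'],2)); return o
E
python3 - <<'E'
from h import *
st()
for n in ['scene','side','wrist']:
    c=cam(n);save(c,n+'0');print(n,np.round(c['T'],2).tolist(),c['K'][0,0],c['D'],c['im'].shape)
    np.save('x.npy',0)
o=ctrl.get_obs();print(R.from_rotvec(o['orientation']).as_matrix().round(3))
E
```

```text
pics
t 0.0 p [624.4   0.  221.9] rv [-2.221e+00 -2.221e+00  2.000e-03] F [ 0.2  0.1 -0.4] w 87.9
q [-0.02  0.42  1.63 -0.    1.09 -0.02]
scene [[0.49, 0.51, -0.71, 1419.16], [0.87, -0.3, 0.39, -529.7], [-0.01, -0.81, -0.59, 855.72], [0.0, 0.0, 0.0, 1.0]] 458.8488971788792 [-0.12622411  0.          0.          0.          0.        ] (400, 640, 3)
side [[-0.97, -0.17, 0.17, 367.43], [-0.24, 0.74, -0.62, 545.62], [-0.01, -0.65, -0.76, 830.48], [0.0, 0.0, 0.0, 1.0]] 386.4502265317363 [-0.02431568  0.          0.          0.          0.        ] (400, 640, 3)
wrist [[1.0, -0.0, -0.0, 625.71], [-0.0, -0.96, -0.29, 80.0], [-0.0, 0.29, -0.96, 383.94], [0.0, 0.0, 0.0, 1.0]] 353.6979824287746 [-0.06517911  0.          0.          0.          0.        ] (400, 640, 3)
[[ 0.     1.    -0.001]
 [ 1.    -0.     0.   ]
 [ 0.    -0.001 -1.   ]]
```

View images.

View pics/scene0.png

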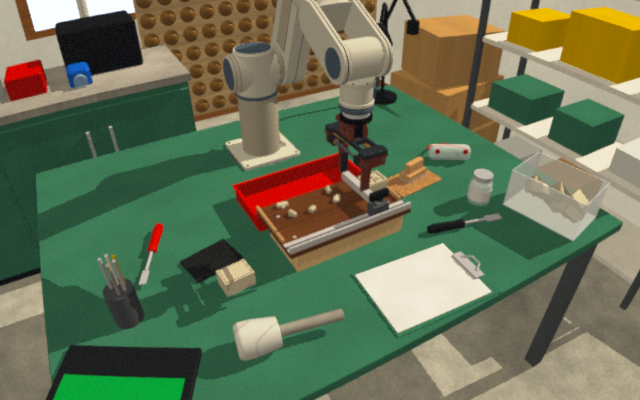

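View pics/side0.png

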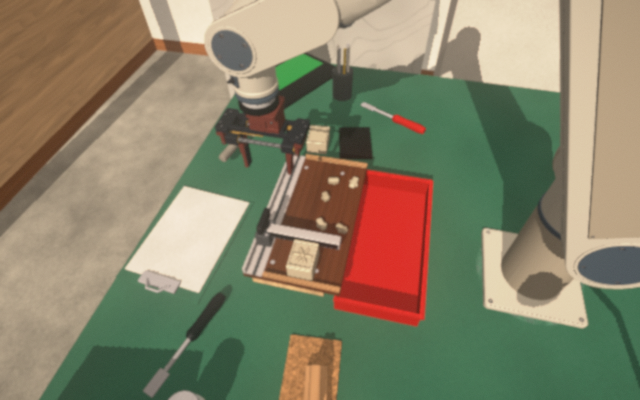

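View pics/wrist0.png

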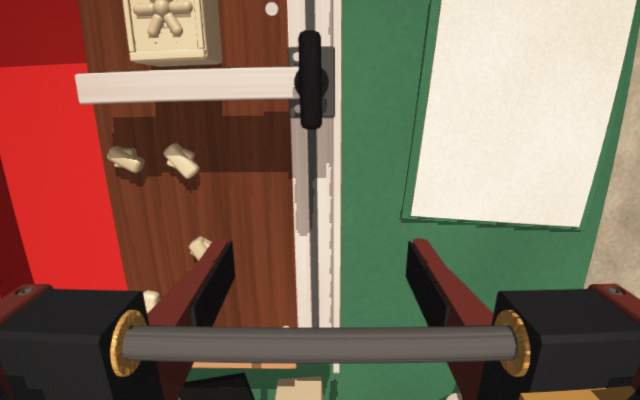

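>>> move_arm(
  increments=[0,20,0,-55,0,0,40,-20,-110,0,0,60,-40,-165,0,0,80,-60,-220,0,0,100,-60,-270,0,0,100,-60,-270,0,0,100,-60,-270,0],
)

```text
t: 1.02
ee_pos: [564.5, 99.9, 491.0]
orientation: [-2.22, -2.221, 0.003]
ft_force: [-0.3, 0.1, -0.4]
width: 87.5
```

```bash
python3 - <<'E'
from h import *
import pickle
st()
for n in ['scene','side','wrist']:
    c=cam(n);save(c,n+'1');pickle.dump(c,open(n+'1.pkl','wb'))
st()
c=pickle.load(open('side1.pkl','rb'))
cv2.imwrite('pics/side1z.png',cv2.resize(c['im'][120:400,120:460],None,fx=2,fy=2,interpolation=cv2.INTER_CUBIC))
E
```

```text
t 1.02 p [564.5  99.9 491. ] rv [-2.22  -2.221  0.003] F [-0.3  0.1 -0.4] w 87.5
q [0.15 0.16 1.39 0.   1.59 0.15]
t 1.18 p [564.5  99.5 490.1] rv [-2.22  -2.219  0.006] F [ 0.7  0.2 -0.2] w 87.7
q [0.15 0.16 1.4  0.   1.59 0.15]
```

View pics/wrist1.png

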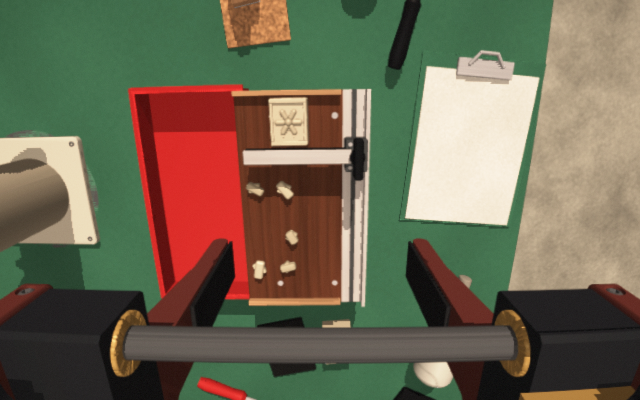

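View pics/side1z.png

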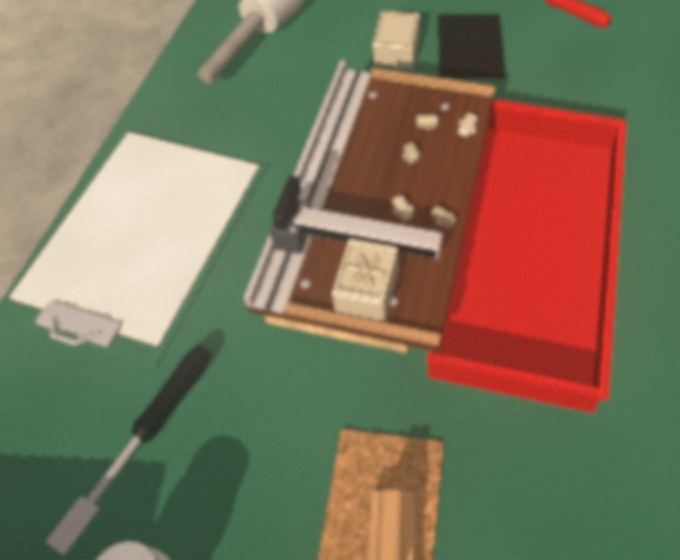

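```bash
python3 - <<'E'
from h import *
import pickle
c=pickle.load(open('wrist1.pkl','rb'))
z=cv2.resize(c['im'][80:200,220:380],None,fx=5,fy=5,interpolation=cv2.INTER_CUBIC);cv2.imwrite('pics/w1a.png',z)
z=cv2.resize(c['im'][200:320,220:380],None,fx=5,fy=5,interpolation=cv2.INTER_CUBIC);cv2.imwrite('pics/w1b.png',z)
E
```

```text
(no output)
```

View pics/w1a.png

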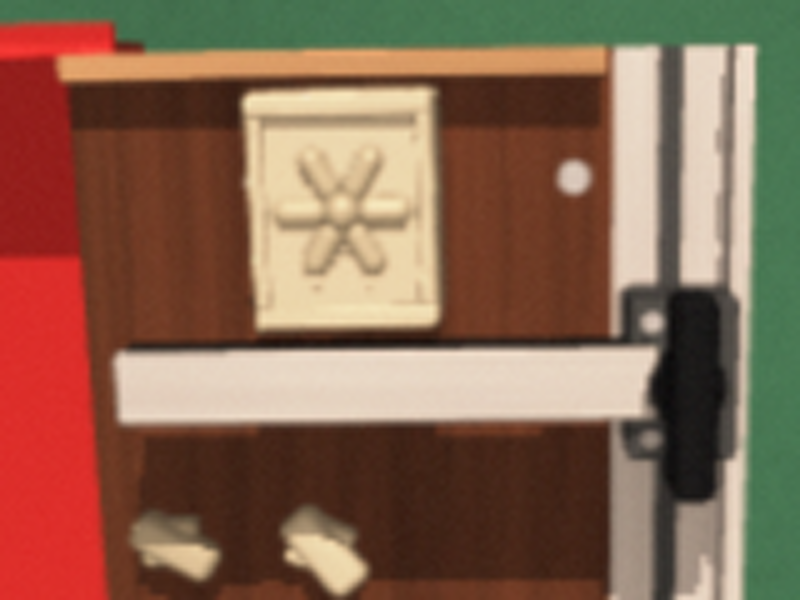

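View pics/w1b.png

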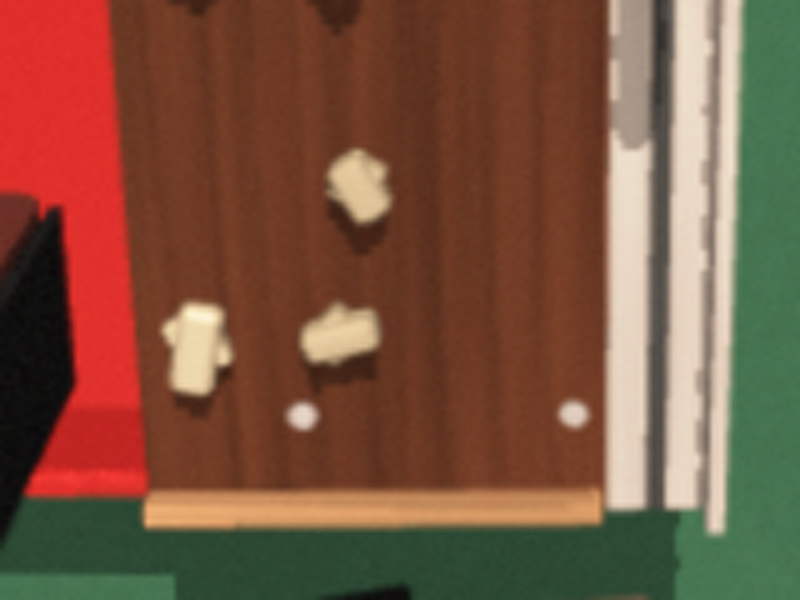

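```bash
python3 - <<'E'
from h import *
import pickle
c=pickle.load(open('wrist1.pkl','rb'))
def A(x,y,b=0): return (220+x/5,(200 if b else 80)+y/5)
top=plane(c,[A(57,58),A(605,47),A(145,527,1),A(602,525,1)],87)
print('ledge outer',top.round(1))
inn=plane(c,[A(70,82),A(605,75),A(150,490,1),A(602,488,1)],87); print('inner',inn.round(1))
lip=plane(c,[A(755,45),A(722,533,1)],93); print('lip',lip.round(1))
knob=plane(c,[A(692,290),A(692,500),A(665,400),A(720,400)],156);print('knob',knob.round(1))
arm=plane(c,[A(115,350),A(660,342),A(118,425),A(660,415)],123);print('arm',arm.round(1))
s=plane(c,[A(243,95),A(437,88),A(257,330),A(440,327)],119);print('stone',s.round(1),s.mean(0))
E
```

```text
ledge outer [[ 427.5  182.9   87. ]
 [ 596.4  185.1   87. ]
 [ 431.6 -196.3   87. ]
 [ 601.  -194.9   87. ]]
inner [[ 431.1  175.6   87. ]
 [ 596.5  176.8   87. ]
 [ 434.5 -180.5   87. ]
 [ 600.8 -179.1   87. ]]
lip [[ 641.6  185.7   93. ]
 [ 644.7 -194.5   93. ]]
knob [[617.8 119.2 156. ]
 [619.5  59.  156. ]
 [611.   88.1 156. ]
 [626.6  88.1 156. ]]
arm [[448.2  97.7 123. ]
 [612.1  99.6 123. ]
 [447.6  74.7 123. ]
 [612.6  77.4 123. ]]
stone [[489.3 171.7 119. ]
 [546.  173.3 119. ]
 [490.8 102.9 119. ]
 [546.  103.6 119. ]] [518.02046335 137.89951539 119.        ]
```

>>> move_arm(
  increments=[0,-4,20,60,0,0,-8,40,120,0,0,-11,54,180,0,0,-11,54,240,0,0,-11,54,300,0,0,-11,54,345,0,0,-11,54,366,0,0,-11,54,366,0,255,-11,54,366,0,255,-11,54,366,0,255,-11,54,366,0,255,-11,54,366,0],
)

```text
t: 2.68
ee_pos: [614.2, 87.7, 123.0]
orientation: [-2.218, -2.215, 0.013]
ft_force: [-6.7, -0.0, 9.1]
width: 51.0
```

```bash
python3 - <<'E'
from h import *
st();c=cam('wrist');save(c,'w2');
E
```

```text
t 2.67 p [614.2  87.7 123. ] rv [-2.218 -2.215  0.013] F [-6.7 -0.   9.1] w 51.0
q [0.12 0.54 1.7  0.   0.91 0.12]
```

View pics/w2.png

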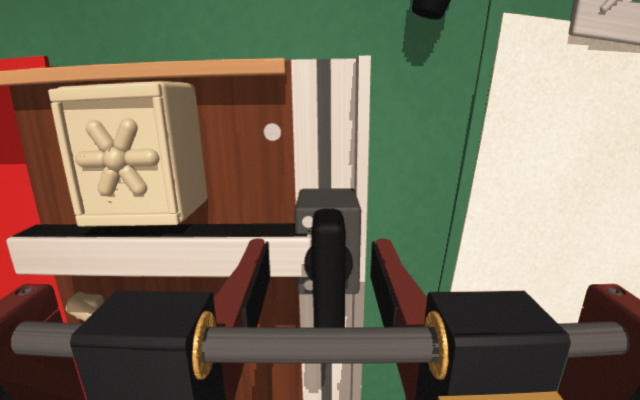

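>>> move_arm(
  increments=[100,1,4,-7,0,100,1,4,-7,0,255,1,4,-7,0,255,1,4,-7,0,255,1,4,-7,0,255,1,4,-7,0,255,1,4,-7,0,255,1,4,-7,0],
)

```text
t: 3.72
ee_pos: [618.2, 88.7, 129.8]
orientation: [-2.218, -2.215, 0.013]
ft_force: [0.3, 0.9, -0.6]
width: 13.5
```

>>> move_arm(
  increments=[255,0,0,0,-10,255,0,0,0,-20,255,0,0,0,-30,255,0,0,0,-40,255,0,0,0,-50,255,0,0,0,-60,255,0,0,0,-68,255,0,0,0,-72,255,0,0,0,-74,255,0,0,0,-74,255,0,0,0,-74],
)

```text
t: 5.1
ee_pos: [617.7, 88.6, 129.8]
orientation: [-0.438, -3.099, 0.004]
ft_force: [-4.9, -1.3, 3.1]
width: 14.0
```

```bash
python3 - <<'E'
from h import *
o=st();print(R.from_rotvec(o['orientation']).as_matrix().round(3), o['moment'])
c=cam('wrist');save(c,'w3')
E
```

```text
t 5.1 p [617.7  88.6 129.8] rv [-0.438 -3.099  0.004] F [-4.9 -1.3  3.1] w 14.0
q [ 0.12  0.54  1.68  0.    0.93 -1.17]
[[-0.961  0.277 -0.012]
 [ 0.277  0.961 -0.001]
 [ 0.011 -0.004 -1.   ]] [-0.13419593  0.34316883 -0.03485878]
```

View pics/w3.png

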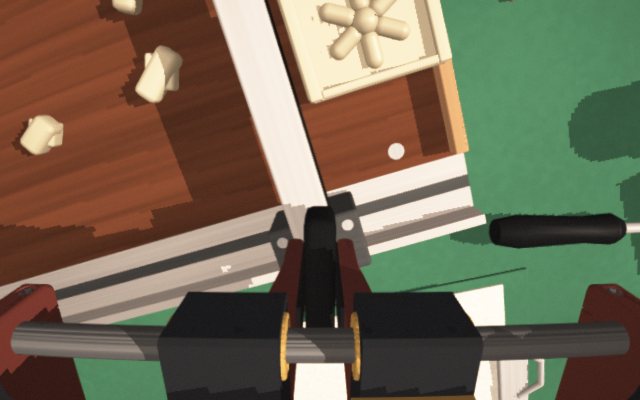

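>>> move_arm(
  increments=[255,-5,-15,0,0,255,-13,-43,0,0,255,-22,-73,0,0,255,-31,-103,0,0,255,-40,-133,0,0,255,-49,-163,0,0,255,-58,-193,0,0,255,-66,-220,0,0,255,-72,-240,0,0,255,-74,-247,0,0,255,-74,-247,0,0,255,-74,-247,0,0],
)

```text
t: 6.65
ee_pos: [620.5, -166.3, 129.8]
orientation: [-0.439, -3.098, -0.002]
ft_force: [-0.1, 12.3, 0.1]
width: 13.9
```

```bash
python3 - <<'E'
from h import *
o=st()
c=cam('side');cv2.imwrite('pics/s4.png',cv2.resize(c['im'][120:400,120:460],None,fx=2,fy=2,interpolation=cv2.INTER_CUBIC))
E
```

```text
t 6.65 p [ 620.5 -166.3  129.8] rv [-4.390e-01 -3.098e+00 -2.000e-03] F [-0.1 12.3  0.1] w 13.9
q [-0.28  0.56  1.64 -0.    0.95 -1.57]
```

View pics/s4.png

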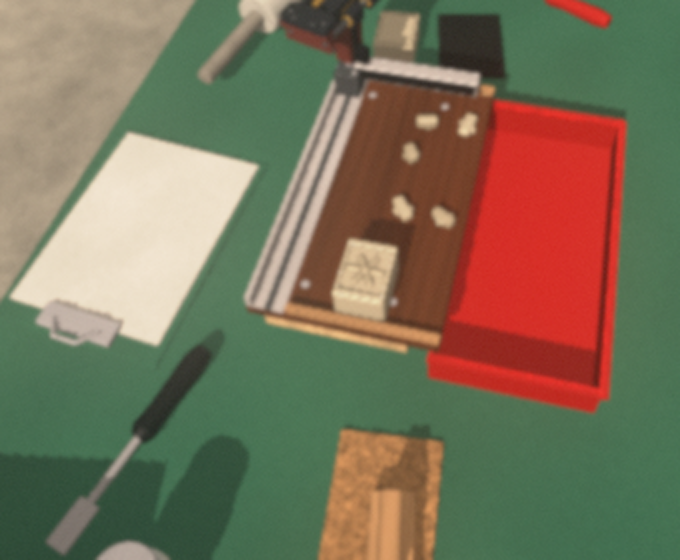

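>>> move_arm(
  increments=[0,0,0,0,0,0,0,0,0,0,0,0,0,-20,0,0,10,6,-70,10,0,30,18,-120,20,0,50,30,-170,30,0,70,42,-220,40,0,90,52,-270,50,0,100,60,-310,60,0,100,60,-320,69,0,100,60,-320,74,0,100,60,-320,74],
)

```text
t: 8.2
ee_pos: [544.8, -81.9, 452.6]
orientation: [-2.217, -2.214, 0.008]
ft_force: [0.5, -0.1, -0.3]
width: 88.2
```

```bash
python3 - <<'E'
from h import *
import pickle
o=st()
c=cam('wrist');save(c,'w5');pickle.dump(c,open('w5.pkl','wb'))
E
```

```text
t 8.2 p [544.8 -81.9 452.6] rv [-2.217 -2.214  0.008] F [ 0.5 -0.1 -0.3] w 88.2
q [-0.17  0.13  1.5   0.    1.52 -0.17]
```

View pics/w5.png

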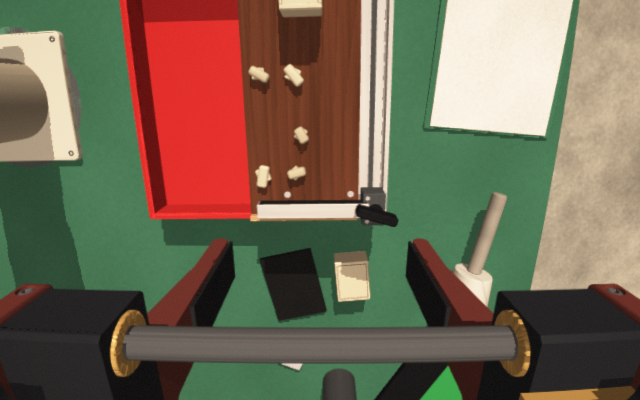

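```bash
python3 - <<'E'
from h import *
import pickle
c=pickle.load(open('w5.pkl','rb'))
cv2.imwrite('pics/w5z.png',cv2.resize(c['im'][235:335,240:400],None,fx=5,fy=5,interpolation=cv2.INTER_CUBIC))
E
```

```text
(no output)
```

View pics/w5z.png

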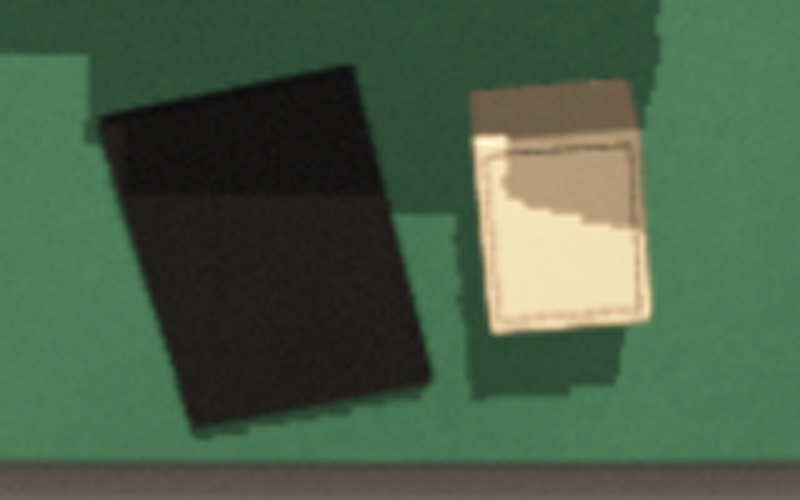

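```bash
python3 - <<'E'
from h import *
import pickle
c=pickle.load(open('w5.pkl','rb'))
A=lambda x,y:(240+x/5,235+y/5)
p=plane(c,[A(100,118),A(353,65),A(432,380),A(192,432)],10);print(p.round(1),p.mean(0))
e=p[1]-p[2];print(np.degrees(np.arctan2(e[1],e[0])));e=p[1]-p[0];print(np.degrees(np.arctan2(e[1],e[0])))
p=plane(c,[A(473,137),A(640,130),A(651,320),A(492,335)],44);print(p.round(1),p.mean(0))
for i,j in((1,2),(0,3),(1,0),(2,3)):
  e=p[i]-p[j];print(np.degrees(np.arctan2(e[1],e[0])),np.linalg.norm(e))
# chips
hsv=cv2.cvtColor(c['im'],cv2.COLOR_BGR2HSV)
E
```

```text
[[ 427.8 -299.8   10. ]
 [ 523.8 -277.7   10. ]
 [ 553.6 -414.5   10. ]
 [ 457.  -439.5   10. ]] [ 490.55833766 -357.89275626   10.        ]
102.28213349791324
12.979402809579602
[[ 567.6 -290.2   44. ]
 [ 627.1 -287.5   44. ]
 [ 634.3 -365.5   44. ]
 [ 575.5 -371.8   44. ]] [ 601.11513151 -328.76212945   44.        ]
95.25994032218387 78.25711487592311
95.49995828703241 81.92583501419546
2.5908000992085345 59.538792112856946
6.127457513587292 59.1377823306484
```

>>> move_arm(
  increments=[0,40,-10,20,0,0,90,-20,40,0,0,140,-27,80,0,0,185,-27,130,0,0,215,-27,180,0,0,220,-27,240,0,0,220,-27,290,0,0,220,-27,290,0,0,220,-27,290,0],
)

```text
t: 9.38
ee_pos: [516.1, 138.8, 164.7]
orientation: [-2.216, -2.216, 0.006]
ft_force: [0.0, -0.2, -0.5]
width: 87.9
```

```bash
python3 - <<'E'
from h import *
o=st()
c=cam('wrist');save(c,'w6')
print(proj(c,[[518,138,119],[518,103,119],[490,138,119],[546,138,119]]))
E
```

```text
t 9.38 p [516.1 138.8 164.7] rv [-2.216 -2.216  0.006] F [ 0.  -0.2 -0.5] w 87.9
q [0.24 0.37 1.87 0.01 0.91 0.23]
[[321.89231863 227.4096168 ]
 [321.90688127 277.03329638]
 [277.41484108 227.34612382]
 [366.44542901 227.41770392]]
```

View pics/w6.png

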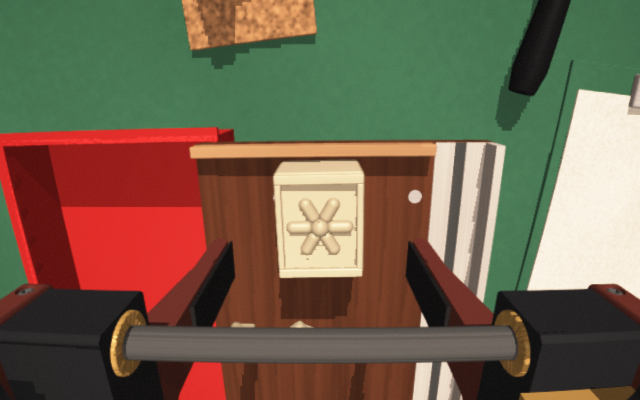

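Stone centre is seen at (320,227), agreeing with the estimate. Descend and grip.

>>> move_arm(
  increments=[0,-1,1,45,0,0,-1,1,75,0,0,-1,1,83,0,0,-1,1,83,0,255,-1,1,83,0,255,-1,1,83,0,255,-1,1,83,0,255,-1,1,83,0,255,-1,1,83,0,255,-1,1,60,0,255,-1,1,20,0,255,-1,1,-20,0],
)

```text
t: 10.92
ee_pos: [517.0, 137.7, 185.5]
orientation: [-2.216, -2.215, 0.007]
ft_force: [0.4, 0.5, -3.9]
width: 55.9
```

>>> move_arm(
  increments=[255,-25,-2,-40,0,255,-70,-6,-40,0,255,-120,-10,-40,0,255,-170,-14,-40,0,255,-220,-18,-40,0,255,-270,-22,-40,0,255,-320,-26,-40,0,255,-370,-30,-40,0,255,-420,-34,-30,0,255,-465,-37,-10,0,255,-493,-37,20,0,255,-493,-37,20,0],
)

```text
t: 12.42
ee_pos: [477.6, -355.8, 161.4]
orientation: [-2.215, -2.209, 0.008]
ft_force: [-1.1, 0.8, -3.0]
width: 56.1
```

```bash
python3 - <<'E'
from h import *
o=st()
c=cam('wrist');save(c,'w7')
E
```

```text
t 12.43 p [ 477.6 -355.8  161.4] rv [-2.215 -2.209  0.008] F [-1.1  0.8 -3. ] w 56.1
q [-0.66  0.46  1.73 -0.    0.96 -0.65]
```

View pics/w7.png

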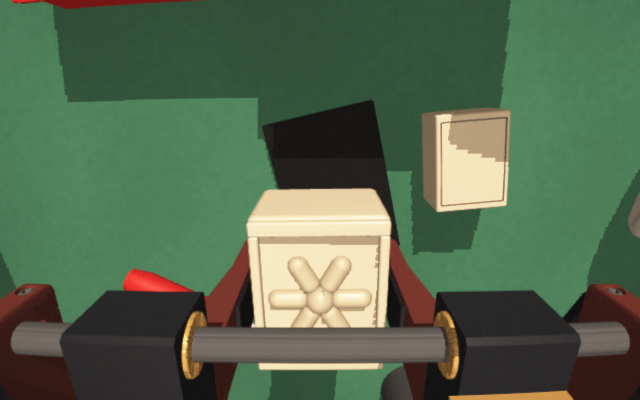

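```bash
python3 - <<'E'
from h import *
c=cam('wrist'); print(plane(c,[(130,272),(195,292)],15).round(0))
d=cam('scene'); print(plane(d,[(160,226),(148,256),(141,283)],12).round(0))
z=cv2.resize(d['im'][200:340,80:320],None,fx=3,fy=3);cv2.imwrite('pics/sc7.png',z)
E
```

```text
[[ 287. -444.   15.]
 [ 351. -465.   15.]]
[[ 280. -448.   12.]
 [ 394. -509.   12.]
 [ 489. -549.   12.]]
```

View pics/sc7.png

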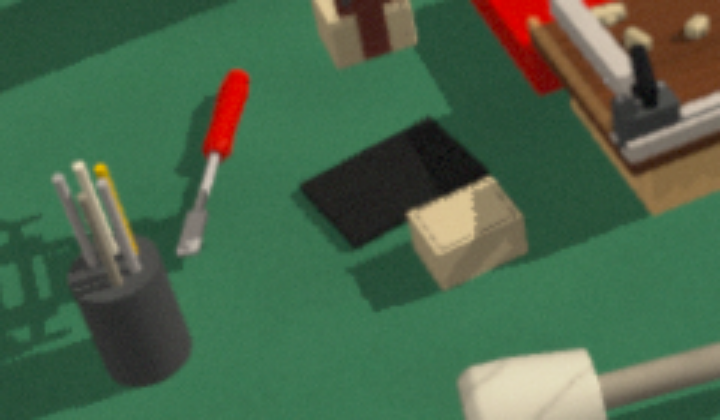

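>>> move_arm(
  increments=[255,0,3,45,0,255,0,3,90,0,255,0,3,120,0,255,0,3,135,0,255,0,3,141,0,255,0,3,142,0,255,0,3,142,0],
)

```text
t: 13.45
ee_pos: [482.1, -354.6, 23.8]
orientation: [-2.217, -2.217, 0.006]
ft_force: [0.5, 0.1, -3.9]
width: 56.0
```

>>> move_arm(
  increments=[255,0,0,4,0,255,0,0,6,0,255,0,0,6,0],
)

```text
t: 13.82
ee_pos: [482.0, -354.7, 17.7]
orientation: [-2.217, -2.216, 0.006]
ft_force: [-0.3, 0.7, -3.4]
width: 56.1
```

>>> move_arm(
  increments=[255,0,0,2,0,255,0,0,2,0],
)

```text
t: 14.08
ee_pos: [482.1, -354.7, 17.6]
orientation: [-2.217, -2.217, 0.006]
ft_force: [-5.9, 4.1, 15.5]
width: 56.2
```

>>> move_arm(
  increments=[0,0,0,0,0,0,0,0,0,0,0,0,0,-10,0,0,0,0,-60,0,0,0,0,-120,0,0,40,0,-180,0,0,100,0,-230,0,0,160,0,-260,0,0,220,0,-300,0,0,280,0,-330,0,0,340,0,-330,0,0,400,0,-330,0],
)

```text
t: 15.58
ee_pos: [484.6, 12.3, 347.4]
orientation: [-2.219, -2.218, 0.003]
ft_force: [1.1, 0.6, 0.3]
width: 87.8
```

>>> move_arm(
  increments=[0,60,0,0,0,0,120,0,0,0,0,180,10,0,0,0,240,20,0,0,0,290,20,0,0,0,310,20,0,0,0,310,20,0,0,0,310,20,0,0],
)

```text
t: 16.58
ee_pos: [504.8, 320.9, 348.1]
orientation: [-2.22, -2.217, 0.004]
ft_force: [-0.4, 0.0, 0.9]
width: 87.9
```

```bash
python3 - <<'E'
from h import *
import pickle
o=st()
for n in ['wrist','side']:
  c=cam(n);save(c,n+'8');pickle.dump(c,open(n+'8.pkl','wb'))
c=cam('scene');cv2.imwrite('pics/sc8.png',c['im'][120:340,80:460])
E
```

```text
t 16.57 p [504.8 320.9 348.1] rv [-2.22  -2.217  0.004] F [-0.4  0.   0.9] w 87.9
q [0.54 0.27 1.56 0.   1.32 0.55]
```

View pics/wrist8.png

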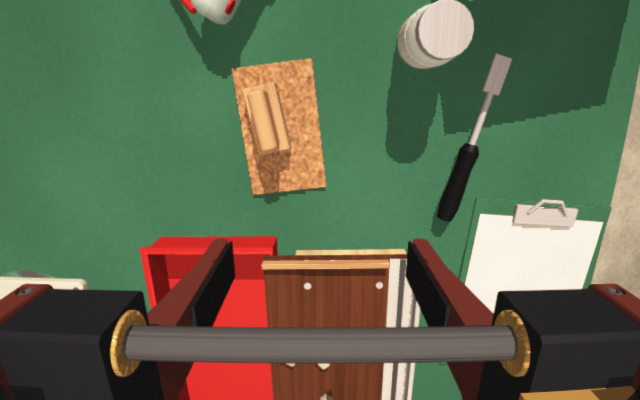

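View pics/sc8.png

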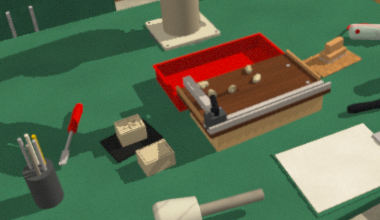

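```bash
python3 - <<'E'
from h import *
import pickle
c=pickle.load(open('wrist8.pkl','rb'))
cv2.imwrite('pics/w8z.png',cv2.resize(c['im'][50:200,220:340],None,fx=5,fy=5,interpolation=cv2.INTER_CUBIC)[:600])
cv2.imwrite('pics/w8z.png',cv2.resize(c['im'][50:200,220:340],None,fx=4,fy=4,interpolation=cv2.INTER_CUBIC))
E
```

```text
(no output)
```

View pics/w8z.png

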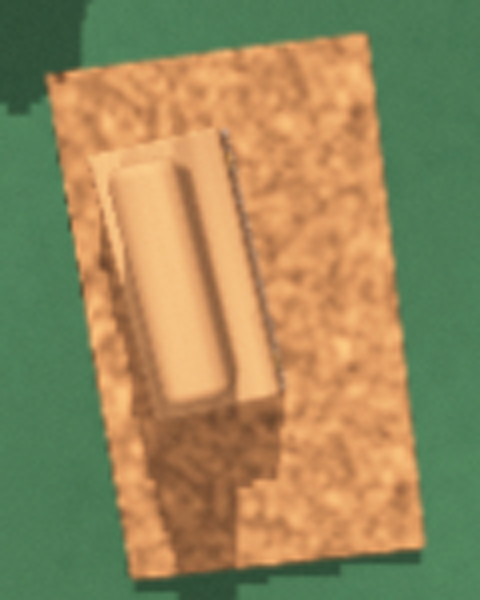

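```bash
python3 - <<'E'
from h import *
import pickle
c=pickle.load(open('wrist8.pkl','rb'))
A=lambda x,y:(220+x/4,50+y/4)
p=plane(c,[A(47,75),A(367,35),A(425,548),A(133,580)],5);print(p.round(1),p.mean(0))
for i,j in((0,3),(1,2)):
  e=p[i]-p[j];print(np.degrees(np.arctan2(e[1],e[0])),np.linalg.norm(e))
p=plane(c,[A(110,162),A(180,160),A(235,395),A(165,405)],67);print('rib',p.round(1),p.mean(0))
for i,j in((0,3),(1,2)):
  e=p[i]-p[j];print(np.degrees(np.arctan2(e[1],e[0])),np.linalg.norm(e))
p=plane(c,[A(95,158),A(220,128),A(280,400),A(155,418)],31);print('body',p.round(1),p.mean(0))
for i,j in((0,3),(1,2)):
  e=p[i]-p[j];print(np.degrees(np.arctan2(e[1],e[0])),np.linalg.norm(e))
E
```

```text
[[385.2 434.7   5. ]
 [494.  446.4   5. ]
 [513.7 268.2   5. ]
 [405.  256.2   5. ]] [449.50929099 351.40018081   5.        ]
96.33375963839637 179.58266201418334
96.30681429777371 179.3110492134931
rib [[417.7 405.2  67. ]
 [438.9 405.6  67. ]
 [453.1 334.3  67. ]
 [430.9 331.3  67. ]] [435.14339606 369.09257922  67.        ]
100.13501271306866 75.09571219736712
101.27638278391647 72.64459999662165
body [[405.6 406.9  31. ]
 [446.8 415.9  31. ]
 [464.  327.2  31. ]
 [421.1 321.2  31. ]] [434.37723057 367.77880537  31.        ]
100.248167020646 87.08171484189278
100.9771745751508 90.36159789708489
```

```bash
cat >> h.py <<'E'
BC=np.array([536.7,-5.5]);BY=0.0115
def tob(p):
    p=np.atleast_2d(p)[:,:2]-BC;c,s=np.cos(BY),np.sin(BY);return p@np.array([[c,-s],[s,c]])
def tow(p):
    p=np.atleast_2d(p);c,s=np.cos(BY),np.sin(BY);return p@np.array([[c,s],[-s,c]])+BC
def chips(c,z=82,show=None):
    # bright stone-coloured blobs in the board region
    hsv=cv2.cvtColor(c['im'],cv2.COLOR_BGR2HSV)
    poly=np.array(proj(c,np.c_[tow([[-108,-178],[60,-178],[60,180],[-108,180]]),np.full(4,75)]),np.int32)
    m=np.zeros(hsv.shape[:2],np.uint8);cv2.fillPoly(m,[poly],255)
    b=((hsv[:,:,2]>110)&(hsv[:,:,0]>14)&(hsv[:,:,0]<40)).astype(np.uint8)*255&m
    b=cv2.morphologyEx(b,cv2.MORPH_OPEN,np.ones((2,2),np.uint8))
    n,l,s,ce=cv2.connectedComponentsWithStats(b)
    for i in range(1,n):
        if s[i,4]>15:
            w=plane(c,[ce[i]],z)[0]; x,y,ww,h,_=s[i]
            bb=tob(plane(c,[(x,y),(x+ww,y+h)],z)).round(0).tolist()
            print('px',ce[i].round(0),'area',s[i,4],'world',w.round(0)[:2],'board',tob(w).round(0)[0],'bbox',bb)
E
python3 - <<'E'
from h import *
import pickle
print(tob(tow([[10,20]])))
for n in ['wrist1','w5']:
    c=pickle.load(open(n+'.pkl','rb'));chips(c);print()
E
```

```text
[[10. 20.]]
px [289. 122.] area 1840 world [515. 136.] board [-20. 141.] bbox [[-50.0, 179.0], [11.0, 101.0]]
px [295. 156.] area 728 world [523.  81.] board [-12.  86.] bbox [[-92.0, 96.0], [62.0, 71.0]]
px [267. 163.] area 33 world [477.  70.] board [-58.  76.] bbox [[-67.0, 79.0], [-49.0, 72.0]]
px [286. 191.] area 177 world [506.  22.] board [-30.  28.] bbox [[-42.0, 42.0], [-15.0, 12.0]]
px [256. 190.] area 140 world [456.  24.] board [-80.  30.] bbox [[-93.0, 39.0], [-65.0, 18.0]]
px [293. 238.] area 127 world [516. -62.] board [-22. -56.] bbox [[-31.0, -44.0], [-11.0, -70.0]]
px [260. 270.] area 184 world [ 455. -125.] board [ -83. -119.] bbox [[-92.0, -103.0], [-71.0, -139.0]]
px [289. 268.] area 139 world [ 507. -120.] board [ -31. -114.] bbox [[-44.0, -103.0], [-16.0, -128.0]]

px [301.   8.] area 732 world [517. 113.] board [-18. 119.] bbox [[-48.0, 130.0], [12.0, 106.0]]
px [294.  76.] area 267 world [506.  24.] board [-31.  29.] bbox [[-43.0, 44.0], [-17.0, 14.0]]
px [259.  75.] area 219 world [456.  25.] board [-81.  32.] bbox [[-93.0, 43.0], [-66.0, 20.0]]
px [302. 136.] area 171 world [516. -62.] board [-22. -56.] bbox [[-32.0, -45.0], [-10.0, -69.0]]
px [264. 177.] area 256 world [ 455. -125.] board [ -83. -119.] bbox [[-92.0, -101.0], [-71.0, -138.0]]
px [297. 173.] area 182 world [ 507. -120.] board [ -31. -114.] bbox [[-44.0, -104.0], [-16.0, -126.0]]
px [307. 208.] area 679 world [ 521. -177.] board [ -17. -171.] bbox [[-93.0, -164.0], [62.0, -179.0]]
```

>>> move_arm(
  increments=[0,15,-25,40,-5,0,30,-50,80,-10,0,47,-70,130,-10.5,0,47,-70,180,-10.5,0,47,-70,220,-10.5,0,47,-70,220,-10.5,0,47,-70,220,-10.5],
)

```text
t: 17.6
ee_pos: [435.4, 368.6, 130.1]
orientation: [-2.01, -2.409, -0.001]
ft_force: [0.7, -0.1, 0.3]
width: 87.7
```

```bash
python3 - <<'E'
from h import *
o=st()
c=cam('wrist');save(c,'w9')
a=np.radians(100.5);u=np.array([np.cos(a),np.sin(a)])*38
print(proj(c,[[435,368,67],[435+u[0],368+u[1],67],[435-u[0],368-u[1],67]]))
E
```

```text
t 17.6 p [435.4 368.6 130.1] rv [-2.010e+00 -2.409e+00 -1.000e-03] F [ 0.7 -0.1  0.3] w 87.7
q [0.68 0.47 1.81 0.01 0.86 0.5 ]
[[318.01347642 217.45610427]
 [317.62282605 161.81519567]
 [318.37448823 268.08121695]]
```

View pics/w9.png

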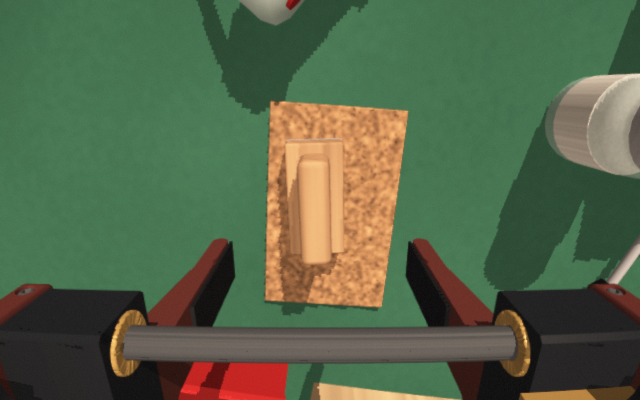

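>>> move_arm(
  increments=[0,4,-2,45,0,0,4,-2,80,0,0,4,-2,94,0,0,4,-2,94,0,255,4,-2,94,0,255,4,-2,94,0,255,4,-2,94,0,255,4,-2,94,0,255,4,-2,94,0,255,4,-2,94,0,255,4,-2,94,0],
)

```text
t: 19.02
ee_pos: [432.5, 372.8, 36.5]
orientation: [-2.01, -2.409, -0.002]
ft_force: [-1.5, 0.4, 0.8]
width: 21.6
```

>>> move_arm(
  increments=[255,0,0,-40,0,255,0,0,-90,0,255,-20,4,-130,0,255,-60,12,-140,0,255,-110,20,-140,3,255,-160,28,-140,6,255,-210,36,-140,9,255,-260,44,-140,10,255,-310,54,-140,10,255,-350,63,-140,10,255,-366,63,-130,10,255,-366,63,-120,10],
)

```text
t: 20.52
ee_pos: [559.6, 23.1, 153.9]
orientation: [-2.213, -2.222, -0.0]
ft_force: [-1.1, 0.1, -2.2]
width: 21.8
```

```bash
python3 - <<'E'
from h import *
o=st(); print(tob(o['ee_pos']),R.from_rotvec(o['orientation']).as_matrix().round(3))
c=cam('wrist');save(c,'w10');chips(c)
E
```

```text
t 20.52 p [559.6  23.1 153.9] rv [-2.213 -2.222 -0.   ] F [-1.1  0.1 -2.2] w 21.8
q [0.02 0.42 1.82 0.   0.9  0.01]
[[23.20977076 28.33997062]] [[-0.004  1.    -0.004]
 [ 1.     0.004  0.004]
 [ 0.004 -0.004 -1.   ]]
px [298. 199.] area 1455 world [545.  33.] board [ 9. 39.] bbox [[-4.0, 54.0], [37.0, 8.0]]
px [354. 181.] area 69 world [583.  46.] board [47. 51.] bbox [[41.0, 52.0], [54.0, 47.0]]
px [241. 211.] area 1100 world [505.  24.] board [-31.  30.] bbox [[-45.0, 45.0], [-17.0, 13.0]]
px [354. 194.] area 20 world [584.  37.] board [47. 42.] bbox [[46.0, 44.0], [49.0, 39.0]]
px [170. 208.] area 978 world [455.  26.] board [-82.  33.] bbox [[-96.0, 45.0], [-67.0, 19.0]]
px [353. 221.] area 364 world [584.  17.] board [47. 22.] bbox [[43.0, 40.0], [53.0, 8.0]]
px [321. 269.] area 3621 world [562. -20.] board [ 25. -15.] bbox [[11.0, 28.0], [40.0, -67.0]]
px [267. 348.] area 437 world [518. -91.] board [-20. -86.] bbox [[-21.0, -53.0], [-15.0, -120.0]]
```

View pics/w10.png

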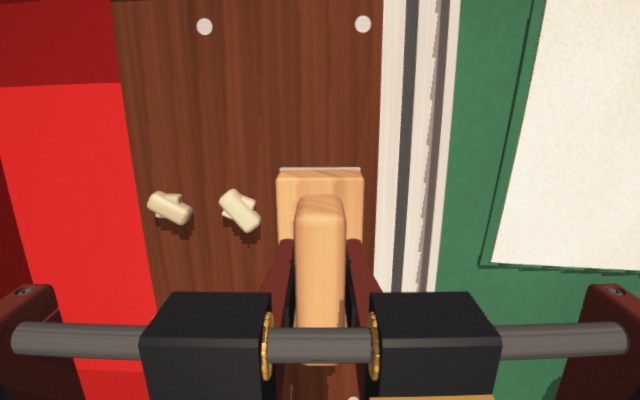

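>>> move_arm(
  increments=[255,2,2,25,0,255,2,2,42,0,255,2,2,46,0,255,2,2,46,0,255,2,2,46,0],
)

```text
t: 21.2
ee_pos: [560.2, 26.7, 106.6]
orientation: [-2.21, -2.223, 0.002]
ft_force: [-0.0, 0.1, -1.5]
width: 21.7
```

>>> move_arm(
  increments=[255,0,-10,0,0,255,0,-25,0,0,255,0,-40,0,0,255,0,-55,0,0,255,0,-70,0,0,255,0,-85,0,0,255,0,-100,0,0,255,0,-115,0,0,255,0,-130,0,0,255,0,-145,0,0,255,0,-148,0,0,255,0,-148,0,0],
)

```text
t: 22.7
ee_pos: [412.5, 25.9, 107.6]
orientation: [-2.211, -2.223, 0.001]
ft_force: [-0.4, -0.3, -1.8]
width: 21.7
```

```bash
python3 - <<'E'
from h import *
o=st(); print(tob(o['ee_pos']))
c=cam('wrist');save(c,'w11')
E
```

```text
t 22.7 p [412.5  25.9 107.6] rv [-2.211e+00 -2.223e+00  1.000e-03] F [-0.4 -0.3 -1.8] w 21.7
q [0.03 0.32 2.16 0.01 0.67 0.02]
[[-123.86937728   32.79782803]]
```

View pics/w11.png

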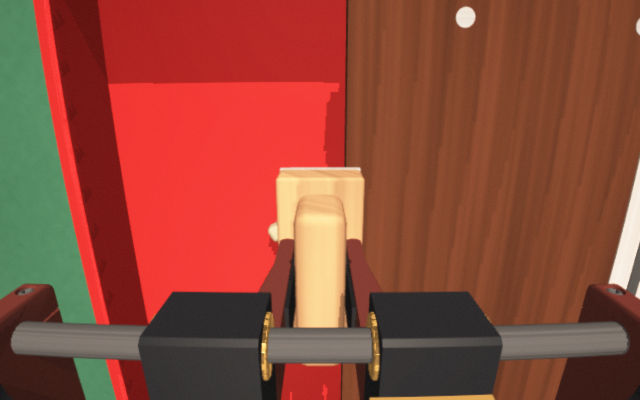

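>>> move_arm(
  increments=[255,0,0,-30,0,255,-20,30,-35,0,255,-40,70,-35,0,255,-60,110,-35,0,255,-87,147,-35,0,255,-87,147,-35,0,255,-87,147,-20,0,255,-87,147,0,0,255,-87,147,1,0,255,-87,147,1,0],
)

```text
t: 24.0
ee_pos: [559.0, -59.6, 104.8]
orientation: [-2.209, -2.223, 0.003]
ft_force: [-0.8, -0.9, -3.0]
width: 22.0
```

```bash
python3 - <<'E'
from h import *
o=st(); print(tob(o['ee_pos']))
c=cam('wrist');save(c,'w12')
E
```

```text
t 24.0 p [559.  -59.6 104.8] rv [-2.209 -2.223  0.003] F [-0.8 -0.9 -3. ] w 22.0
q [-0.13  0.5   1.84  0.    0.81 -0.14]
[[ 21.69504543 -54.34443175]]
```

View pics/w12.png

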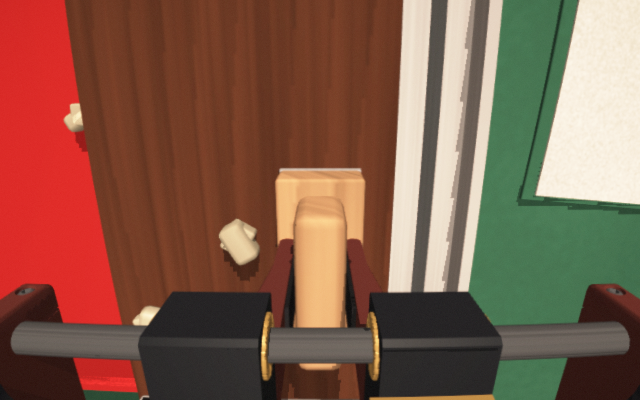

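>>> move_arm(
  increments=[255,0,-10,0,0,255,0,-25,0,0,255,0,-40,0,0,255,0,-55,0,0,255,0,-70,0,0,255,0,-85,0,0,255,0,-100,0,0,255,0,-115,0,0,255,0,-130,0,0,255,0,-145,0,0,255,0,-148,0,0,255,0,-148,0,0],
)

```text
t: 25.55
ee_pos: [411.6, -60.7, 106.1]
orientation: [-2.21, -2.223, 0.002]
ft_force: [-0.3, 0.6, -3.0]
width: 21.8
```

```bash
python3 - <<'E'
from h import *
o=st(); print(tob(o['ee_pos']))
c=cam('wrist');save(c,'w13')
E
```

```text
t 25.55 p [411.6 -60.7 106.1] rv [-2.210e+00 -2.223e+00  2.000e-03] F [-0.3  0.6 -3. ] w 21.8
q [-0.18  0.33  2.15  0.    0.67 -0.19]
[[-125.72129679  -53.80609858]]
```

View pics/w13.png

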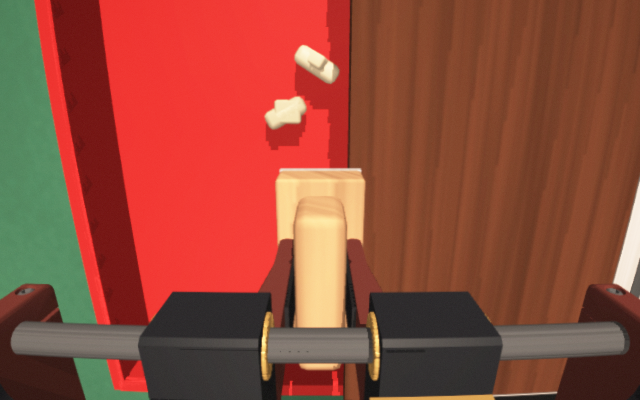

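```bash
python3 - <<'E'
from h import *
c=cam('wrist');o=c['o']
p=plane(c,[(278,171),(362,171)],o['ee_pos'][2]-5.5);print(p.round(1),p-o['ee_pos'])
p=plane(c,[(282,168),(360,168)],o['ee_pos'][2]-31.5);print(p.round(1),p-o['ee_pos'])
p=plane(c,[(303,200),(340,200)],o['ee_pos'][2]+30.5);print((p-o['ee_pos']).round(1))
E
```

```text
[[392.5 -17.  100.7]
 [433.1 -16.8 100.7]] [[-19.51642506  43.72652191  -5.5       ]
 [ 21.11975834  43.93741664  -5.5       ]]
[[391.5 -20.8  74.7]
 [435.  -20.6  74.7]] [[-20.4664004   39.92477423 -31.5       ]
 [ 23.00474296  40.15020586 -31.5       ]]
[[-5.6 39.9 30.5]
 [ 8.8 40.  30.5]]
```

>>> move_arm(
  increments=[255,0,0,-30,0,255,-10,30,-35,0,255,-20,70,-35,0,255,-35,110,-35,0,255,-45,148,-35,0,255,-45,148,-35,0,255,-45,148,-20,0,255,-45,148,0,0,255,-45,148,0,0,255,-45,148,0,0],
)

```text
t: 26.9
ee_pos: [559.2, -104.5, 104.7]
orientation: [-2.209, -2.223, 0.003]
ft_force: [-0.1, -0.0, -1.8]
width: 22.0
```

```bash
python3 - <<'E'
from h import *
o=st(); print(tob(o['ee_pos']))
c=cam('wrist');save(c,'w14')
c=cam('side');cv2.imwrite('pics/s14.png',cv2.resize(c['im'][120:360,220:460],None,fx=2.5,fy=2.5,interpolation=cv2.INTER_CUBIC))
E
```

```text
t 26.9 p [ 559.2 -104.5  104.7] rv [-2.209 -2.223  0.003] F [-0.1 -0.  -1.8] w 22.0
q [-0.21  0.51  1.82  0.    0.82 -0.22]
[[ 21.32061494 -99.27808583]]
```

View pics/w14.png

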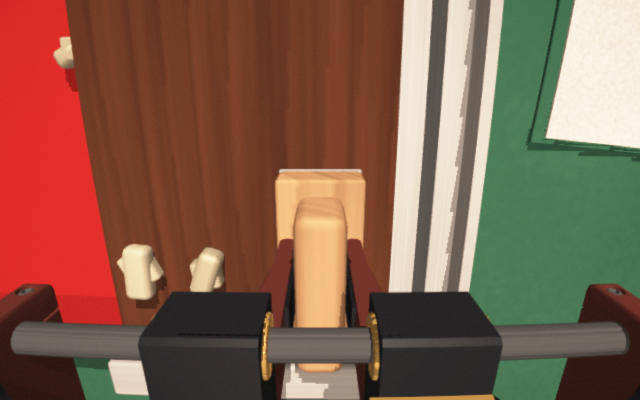

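View pics/s14.png

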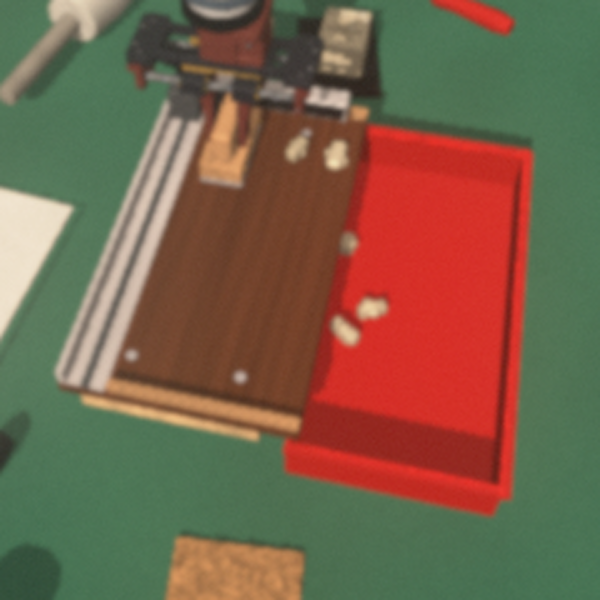

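>>> move_arm(
  increments=[255,-1,-10,0,0,255,-1,-25,0,0,255,-1,-40,0,0,255,-1,-55,0,0,255,-1,-70,0,0,255,-1,-85,0,0,255,-1,-100,0,0,255,-1,-115,0,0,255,-1,-130,0,0,255,-1,-145,0,0,255,-1,-150,0,0,255,-1,-150,0,0],
)

```text
t: 28.5
ee_pos: [409.8, -106.8, 106.1]
orientation: [-2.21, -2.223, 0.002]
ft_force: [0.2, 0.4, -2.1]
width: 22.1
```

>>> move_arm(
  increments=[255,0,0,-40,0,255,20,0,-90,0,255,70,0,-140,0,255,120,0,-190,0,255,170,0,-200,0,255,170,0,-200,0],
)

```text
t: 29.25
ee_pos: [411.1, 65.9, 309.0]
orientation: [-2.206, -2.231, -0.005]
ft_force: [0.5, -0.3, -2.2]
width: 21.9
```

```bash
python3 - <<'E'
from h import *
o=st(); print(tob(o['ee_pos']))
c=cam('wrist');save(c,'w15')
c=cam('side');cv2.imwrite('pics/s15.png',cv2.resize(c['im'][120:360,220:460],None,fx=2.5,fy=2.5,interpolation=cv2.INTER_CUBIC))
E
```

```text
t 29.25 p [411.1  65.9 309. ] rv [-2.206 -2.231 -0.005] F [ 0.5 -0.3 -2.2] w 21.9
q [ 0.13 -0.    1.97  0.01  1.18  0.11]
[[-124.74530302   72.81185674]]
```

View pics/w15.png

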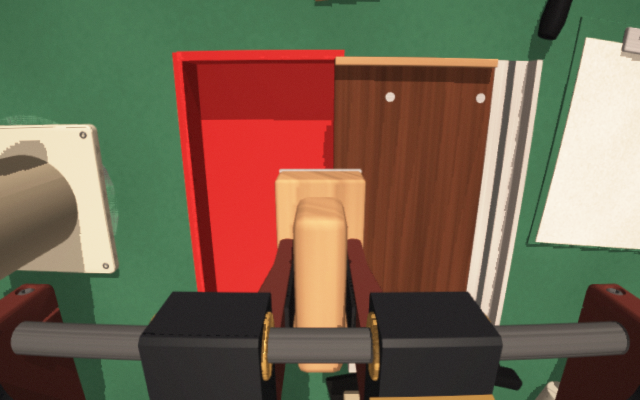

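View pics/s15.png

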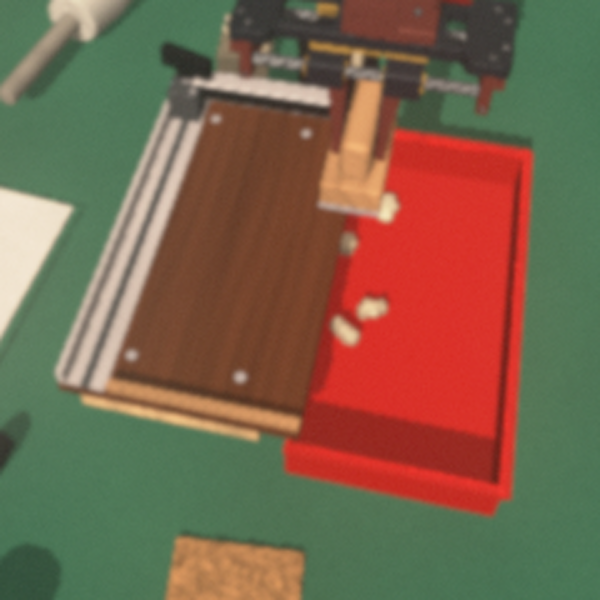

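>>> move_arm(
  increments=[255,50,5,0,0,255,100,15,20,-3,255,150,25,60,-6,255,200,35,100,-6,255,250,41,140,-6,255,285,41,160,-6,255,285,41,160,-6],
)

```text
t: 30.22
ee_pos: [447.2, 348.7, 144.3]
orientation: [-2.087, -2.339, 0.009]
ft_force: [-0.5, -0.8, -2.6]
width: 21.6
```

```bash
python3 - <<'E'
from h import *
o=st()
c=cam('wrist');save(c,'w16')
c=cam('side');cv2.imwrite('pics/s16.png',cv2.resize(c['im'][120:360,220:460],None,fx=2.5,fy=2.5,interpolation=cv2.INTER_CUBIC))
c=cam('scene');cv2.imwrite('pics/sc16.png',cv2.resize(c['im'][140:300,170:460],None,fx=2.5,fy=2.5,interpolation=cv2.INTER_CUBIC))
E
```

```text
t 30.23 p [447.2 348.7 144.3] rv [-2.087 -2.339  0.009] F [-0.5 -0.8 -2.6] w 21.6
q [0.64 0.45 1.81 0.01 0.89 0.52]
```

View pics/w16.png

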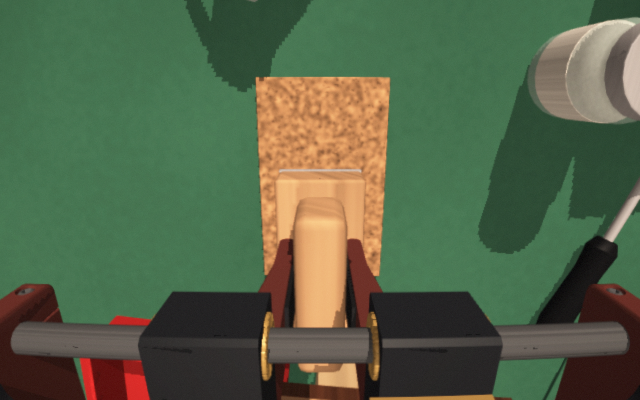

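View pics/s16.png

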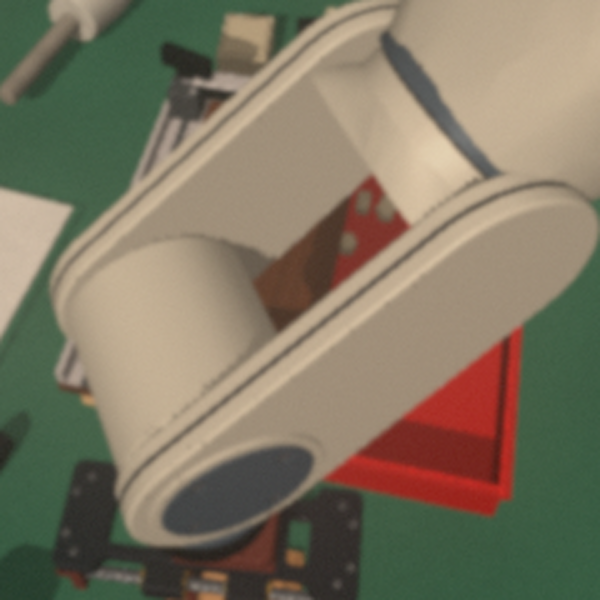

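View pics/sc16.png

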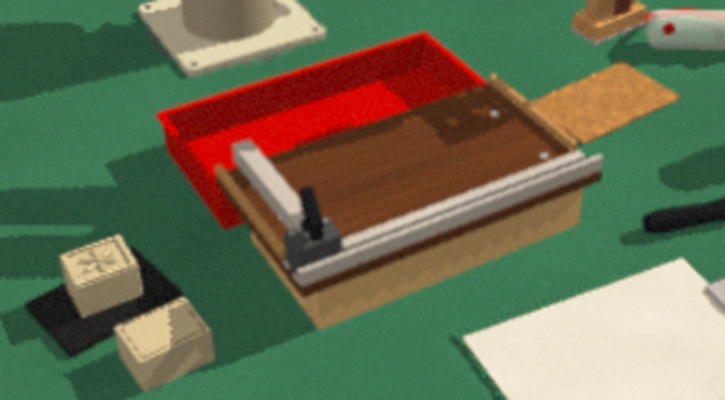

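>>> move_arm(
  increments=[255,3,2,40,0,255,3,2,75,0,255,3,2,98,0,255,3,2,105,0,255,3,2,108,0,255,3,2,108,0],
)

```text
t: 31.12
ee_pos: [449.9, 350.9, 40.4]
orientation: [-2.091, -2.337, 0.001]
ft_force: [0.3, 0.4, -2.5]
width: 21.9
```

>>> move_arm(
  increments=[255,0,0,4,0,255,0,0,5,0,255,0,0,5,0],
)

```text
t: 31.5
ee_pos: [449.9, 351.0, 35.5]
orientation: [-2.09, -2.338, 0.0]
ft_force: [-0.3, -0.5, -3.1]
width: 21.9
```

>>> move_arm(
  increments=[255,0,0,2,0,255,0,0,2,0],
)

```text
t: 31.75
ee_pos: [449.8, 351.0, 33.3]
orientation: [-2.09, -2.338, 0.001]
ft_force: [-0.1, 1.0, -2.3]
width: 22.1
```

>>> move_arm(
  increments=[255,0,0,1,0,255,0,0,1,0,255,0,0,2,0,255,0,0,2,0],
)

```text
t: 32.25
ee_pos: [449.8, 351.1, 32.4]
orientation: [-2.09, -2.338, 0.001]
ft_force: [-3.9, -1.5, 10.7]
width: 21.9
```

>>> move_arm(
  increments=[0,0,0,0,0,0,0,0,0,0,0,0,0,0,0,0,0,0,-40,0,0,0,0,-100,0,0,-40,0,-160,3,0,-100,0,-220,6,0,-160,0,-280,6,0,-220,-3,-340,6,0,-270,-3,-390,6,0,-300,-3,-400,6,0,-300,-3,-400,6],
)

```text
t: 33.75
ee_pos: [482.0, 49.5, 432.9]
orientation: [-2.211, -2.225, -0.001]
ft_force: [0.1, 0.2, -1.1]
width: 87.6
```

```bash
python3 - <<'E'
from h import *
o=st()
c=cam('wrist');save(c,'w17')
c=cam('side');save(c,'s17')
E
```

```text
t 33.75 p [482.   49.5 432.9] rv [-2.211e+00 -2.225e+00 -1.000e-03] F [ 0.1  0.2 -1.1] w 87.6
q [0.08 0.02 1.66 0.   1.46 0.07]
```

View pics/w17.png

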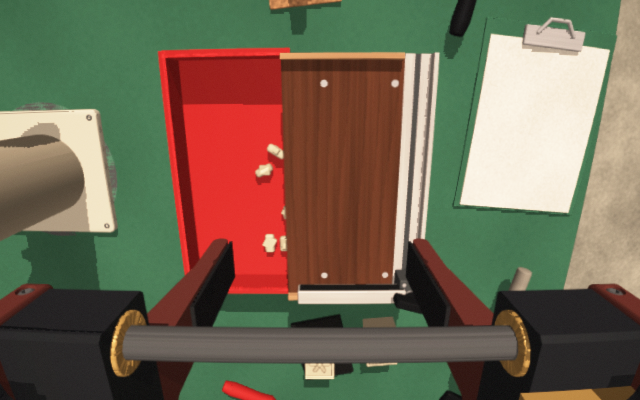

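View pics/s17.png

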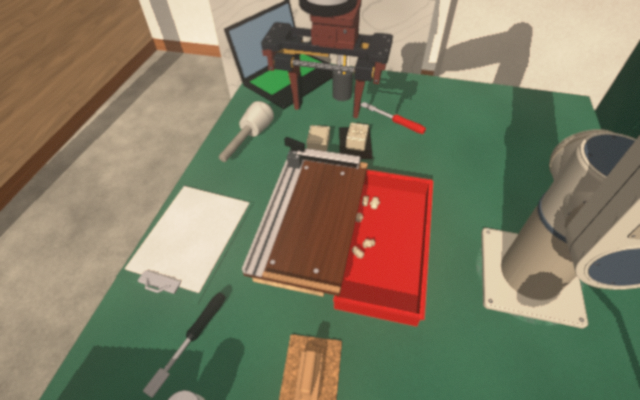

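```bash
python3 - <<'E'
from h import *
for n,(a,b,e,d) in {'wrist':(120,270,230,320),'side':(180,270,330,400)}.items():
    c=cam(n)
    hsv=cv2.cvtColor(c['im'],cv2.COLOR_BGR2HSV)
    b_=((hsv[:,:,1]<130)&(hsv[:,:,2]>90)).astype(np.uint8);m=np.zeros_like(b_);m[a:b,e:d]=b_[a:b,e:d]
    k,l,s,ce=cv2.connectedComponentsWithStats(m)
    for i in range(1,k):
        if 5<s[i,4]<400: print(n,ce[i].round(1),s[i],*[tob(plane(c,[ce[i]],z)).round(0)[0] for z in (10,60)])
E
```

```text
wrist [273.3 150. ] [265 143  17  15 152] [-128.   46.] [-121.   53.]
wrist [261.5 169.1] [253 163  17  13 153] [-149.   14.] [-141.   24.]
wrist [282. 211.] [280 206   4  12  33] [-118.  -61.] [-112.  -45.]
wrist [267.6 241.6] [261 233  14  18 186] [-146. -119.] [-138.  -98.]
wrist [281.4 242.1] [278 235   8  15 102] [-121. -120.] [-115.  -99.]
side [364.7 200.4] [362 196   6  10  47] [-121. -121.] [-124.  -80.]
side [374.3 202.5] [370 197  10  12  80] [-148. -119.] [-149.  -78.]
side [358.7 217. ] [356 213   7   9  46] [-114.  -62.] [-117.  -24.]
side [368.3 242.8] [363 239  12   8  73] [-151.   12.] [-152.   45.]
side [357.4 252. ] [352 247  12  11  80] [-129.   45.] [-131.   76.]
```

>>> move_arm(
  increments=[0,-50,15,0,0,0,-100,30,0,0,0,-150,45,0,0,0,-200,60,20,0,0,-250,80,60,0,0,-300,100,110,0,0,-350,115,160,-3,0,-378,119,210,-5,0,-378,119,250,-5,0,-378,119,250,-5,0,-378,119,250,-5],
)

```text
t: 35.33
ee_pos: [602.8, -324.4, 180.1]
orientation: [-2.112, -2.319, -0.001]
ft_force: [0.6, 0.2, 0.6]
width: 87.6
```

```bash
python3 - <<'E'
from h import *
o=st()
c=cam('wrist');save(c,'w18')
a=np.radians(95);u=np.array([np.cos(a),np.sin(a),0]);v=np.array([u[1],-u[0],0]);p=np.array([601,-329,44])
print(proj(c,[p,p+40*u-30*v,p+40*u+30*v,p-40*u+30*v,p-40*u-30*v]).round(0))
E
```

```text
t 35.33 p [ 602.8 -324.4  180.1] rv [-2.112e+00 -2.319e+00 -1.000e-03] F [0.6 0.2 0.6] w 87.6
q [-0.51  0.56  1.51  0.    1.08 -0.61]
[[317. 194.]
 [281. 148.]
 [352. 149.]
 [350. 237.]
 [284. 236.]]
```

View pics/w18.png

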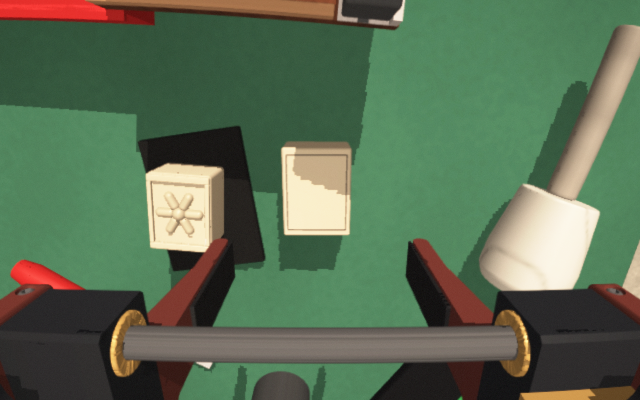

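>>> move_arm(
  increments=[0,-4,-2,50,0,0,-4,-2,100,0,0,-4,-2,145,0,0,-4,-2,165,0,0,-4,-2,172,0,0,-4,-2,172,0,255,-4,-2,172,0,255,-4,-2,172,0,255,-4,-2,172,0,255,-4,-2,172,0,255,-4,-2,172,0],
)

```text
t: 36.75
ee_pos: [601.4, -328.6, 10.0]
orientation: [-2.113, -2.321, -0.001]
ft_force: [-2.7, -0.1, 6.3]
width: 59.9
```

>>> move_arm(
  increments=[255,0,0,-30,0,255,0,0,-80,0,255,0,0,-130,0,255,0,-5,-180,0,255,40,-10,-205,0,255,85,-15,-205,0,255,135,-20,-205,0,255,185,-25,-205,0,255,235,-30,-205,0,255,285,-35,-205,0,255,335,-40,-205,0,255,385,-40,-205,2],
)

```text
t: 38.25
ee_pos: [524.7, 51.9, 215.5]
orientation: [-2.154, -2.282, -0.0]
ft_force: [-0.1, -0.5, -3.3]
width: 59.7
```

```bash
python3 - <<'E'
from h import *
o=st()
M=R.from_rotvec(o['orientation']).as_matrix();t=np.r_[tow([[-17,138]])[0],150]
print(M.T@(t-o['ee_pos']), np.degrees(np.arctan2(M[1,0],M[0,0])))
E
```

```text
t 38.25 p [524.7  51.9 215.5] rv [-2.154 -2.282 -0.   ] F [-0.1 -0.5 -3.3] w 59.7
q [0.07 0.29 1.85 0.   1.   0.01]
[80.44454508 -1.76366004 65.78653152] 93.30567432126064
```

>>> move_arm(
  increments=[255,40,-1,0,1,255,70,-2,30,2.6,255,80,-2,66,2.6,255,80,-2,90,2.6,255,80,-2,90,2.6,255,80,-2,90,2.6],
)

```text
t: 39.0
ee_pos: [518.3, 131.9, 126.3]
orientation: [-2.205, -2.232, -0.001]
ft_force: [-0.8, -0.7, -3.8]
width: 60.0
```

```bash
python3 - <<'E'
from h import *
o=st();print(tob(o['ee_pos']))
c=cam('wrist');save(c,'w19')
M=R.from_rotvec(o['orientation']).as_matrix();print(np.degrees(np.arctan2(M[1,0],M[0,0])))
E
```

```text
t 39.0 p [518.3 131.9 126.3] rv [-2.205e+00 -2.232e+00 -1.000e-03] F [-0.8 -0.7 -3.8] w 60.0
q [0.22 0.43 1.89 0.   0.82 0.21]
[[-16.86882857 137.55795194]]
90.68950582573896
```

View pics/w19.png

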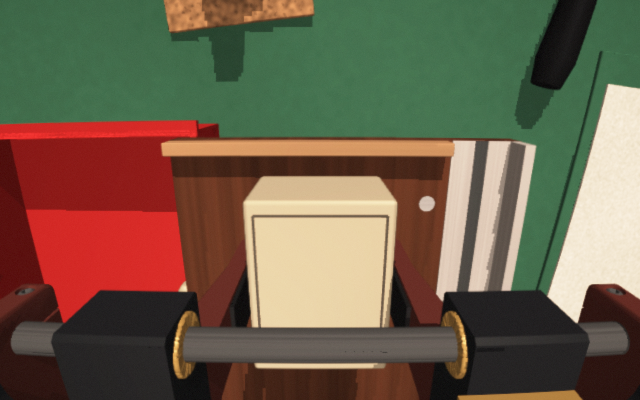

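```bash
python3 - <<'E'
from h import *
c=cam('wrist');o=c['o']
for z in (158,160): print((plane(c,[(246,202),(395,200)],z)-o['ee_pos']).round(1), tob(plane(c,[(246,202),(395,200)],z)).round(1))
print(tob(plane(c,[(260,178),(380,178)],116)).round(1))
E
```

```text
[[-28.1  39.1  31.3]
 [ 29.7  40.5  31.3]] [[-44.2 177. ]
 [ 13.6 177.7]]
[[-27.7  39.7  33.3]
 [ 29.2  41.1  33.3]] [[-43.7 177.6]
 [ 13.2 178.3]]
[[-45.6 176.8]
 [ 14.7 176.7]]
```

>>> move_arm(
  increments=[255,2,0,20,0,255,2,0,33,0,255,2,0,38,0,255,2,0,40,0,255,2,0,40,0],
)

```text
t: 39.72
ee_pos: [518.9, 134.0, 87.2]
orientation: [-2.206, -2.233, -0.003]
ft_force: [0.7, 0.0, -3.1]
width: 59.9
```

>>> move_arm(
  increments=[255,0,0,1,0,255,0,0,2,0,255,0,0,2,0],
)

```text
t: 40.1
ee_pos: [518.9, 134.0, 85.2]
orientation: [-2.206, -2.233, -0.003]
ft_force: [0.2, -0.1, -4.4]
width: 59.8
```

>>> move_arm(
  increments=[255,0,0,1,0,255,0,0,2,0,255,0,0,2,0],
)

```text
t: 40.48
ee_pos: [519.0, 134.1, 84.9]
orientation: [-2.206, -2.233, -0.003]
ft_force: [-5.3, -0.4, 16.5]
width: 59.6
```

>>> move_arm(
  increments=[0,0,0,0,0,0,0,0,0,0,0,0,0,-2,0,0,0,0,-40,0,0,0,0,-90,-5,0,-40,15,-125,-15,0,-90,30,-125,-25,0,-140,50,-125,-35,0,-190,70,-125,-45,0,-240,90,-125,-55,0,-285,98,-125,-65,0,-300,98,-125,-73],
)

```text
t: 41.98
ee_pos: [620.9, -167.9, 208.5]
orientation: [-0.442, -3.11, -0.005]
ft_force: [-0.2, -0.1, -0.6]
width: 87.7
```

```bash
python3 - <<'E'
from h import *
o=st()
M=R.from_rotvec(o['orientation']).as_matrix();t=np.array([620.5,-166.8,130])
print(M.T@(t-o['ee_pos']), np.degrees(np.arctan2(M[1,0],M[0,0])))
c=cam('wrist');save(c,'w20');print(proj(c,[[620,-167,156]]))
c=cam('side');cv2.imwrite('pics/s20.png',cv2.resize(c['im'][120:360,220:460],None,fx=2.5,fy=2.5,interpolation=cv2.INTER_CUBIC))
E
```

```text
t 41.98 p [ 620.9 -167.9  208.5] rv [-0.442 -3.11  -0.005] F [-0.2 -0.1 -0.6] w 87.7
q [-0.28  0.47  1.6   0.    1.08 -1.57]
[ 0.59442655  0.7448011  78.53096638] 163.82512323306028
[[320.92982621 219.35432945]]
```

View pics/w20.png

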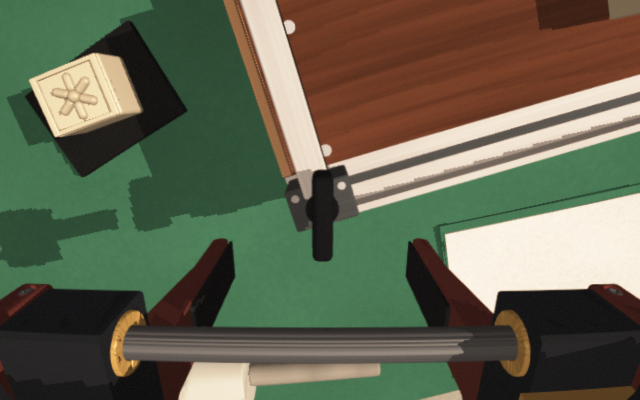

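View pics/s20.png

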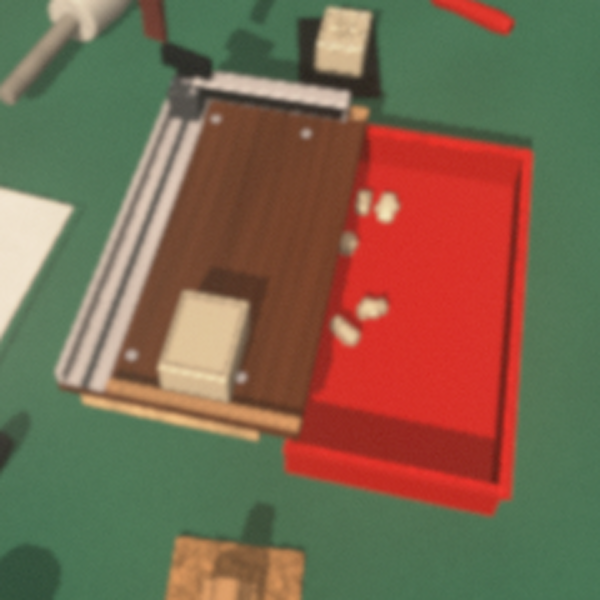

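>>> move_arm(
  increments=[0,0,1,40,0,0,0,1,70,0,0,0,1,78,0,0,0,1,78,0,255,0,1,78,0,255,0,1,78,0,255,0,1,78,0,255,0,1,78,0,255,0,1,78,0,255,0,1,78,0],
)

```text
t: 43.32
ee_pos: [620.6, -165.8, 130.5]
orientation: [-0.448, -3.108, -0.005]
ft_force: [0.8, -0.2, 0.7]
width: 31.2
```

>>> move_arm(
  increments=[255,0,0,0,0,255,0,0,0,0,255,0,0,0,0,255,0,0,0,0],
)

```text
t: 43.82
ee_pos: [620.5, -165.8, 130.3]
orientation: [-0.448, -3.108, -0.005]
ft_force: [0.2, 0.6, 0.4]
width: 13.6
```

```bash
python3 - <<'E'
from h import *
o=st()
M=R.from_rotvec(o['orientation']).as_matrix()
for s in (200,240,254): 
  t=o['ee_pos']+np.array([-.0115*s,s,0]);print(s,(M.T@(t-o['ee_pos'])).round(1))
E
```

```text
t 43.83 p [ 620.5 -165.8  130.3] rv [-0.448 -3.108 -0.005] F [0.2 0.6 0.4] w 13.6
q [-0.28  0.56  1.65  0.    0.94 -1.57]
200 [ 58.7 191.2   0.7]
240 [ 70.4 229.4   0.8]
254 [ 74.5 242.8   0.8]
```

>>> move_arm(
  increments=[255,4,15,0,0,255,13,43,0,0,255,22,73,0,0,255,31,103,0,0,255,40,133,0,0,255,49,163,0,0,255,58,190,0,0,255,65,213,0,0,255,70,228,0,0,255,70,229,0,0,255,70,229,0,0],
)

```text
t: 45.2
ee_pos: [617.8, 73.8, 130.5]
orientation: [-0.448, -3.107, -0.005]
ft_force: [4.1, 1.7, -12.2]
width: 13.9
```

```bash
python3 - <<'E'
from h import *
o=st()
c=cam('wrist');save(c,'w21')
c=cam('side');cv2.imwrite('pics/s21.png',cv2.resize(c['im'][180:300,220:380],None,fx=5,fy=5,interpolation=cv2.INTER_CUBIC))
E
```

```text
t 45.2 p [617.8  73.8 130.5] rv [-0.448 -3.107 -0.005] F [  4.1   1.7 -12.2] w 13.9
q [ 0.1   0.53  1.7   0.    0.92 -1.19]
```

View pics/w21.png

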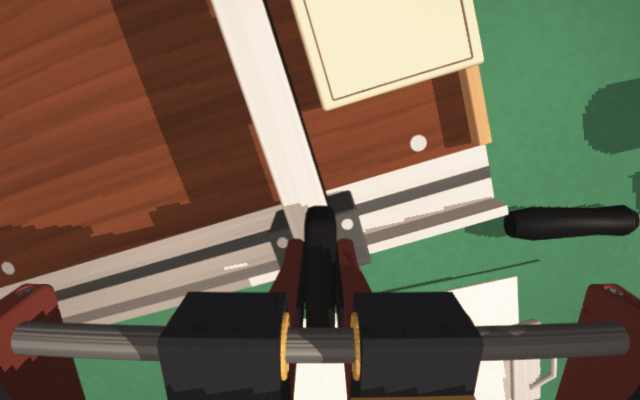

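View pics/s21.png

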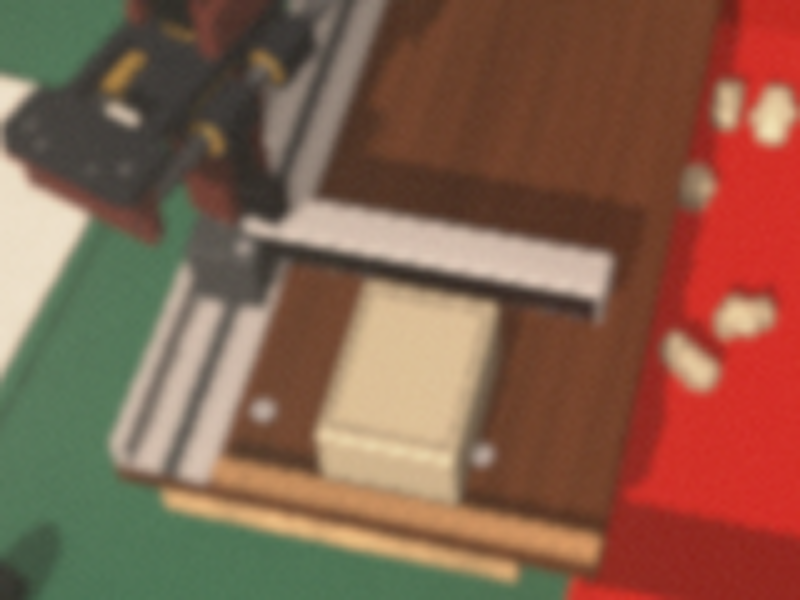

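>>> move_arm(
  increments=[255,1,3,0,0,255,2,6,0,0,255,2.5,8,0,0,255,3,10,0,0,255,3,10,0,0],
)

```text
t: 45.92
ee_pos: [617.7, 83.9, 130.5]
orientation: [-0.449, -3.107, -0.005]
ft_force: [4.3, -0.3, -11.1]
width: 13.9
```

>>> move_arm(
  increments=[255,0.3,1,0,0,255,0.5,2,0,0,255,0.5,2,0,0],
)

```text
t: 46.3
ee_pos: [617.7, 85.8, 130.5]
orientation: [-0.448, -3.107, -0.005]
ft_force: [4.4, -3.1, -11.5]
width: 13.8
```

>>> move_arm(
  increments=[255,0.3,1,0,0,255,0.3,1,0,0,255,0.3,1,0,0],
)

```text
t: 46.68
ee_pos: [617.6, 86.7, 130.5]
orientation: [-0.448, -3.107, -0.004]
ft_force: [3.0, -3.1, -11.3]
width: 14.0
```

>>> move_arm(
  increments=[255,0.3,1,0,0,255,0.3,1,0,0,255,0.3,1,0,0],
)

```text
t: 47.05
ee_pos: [617.6, 87.4, 130.5]
orientation: [-0.449, -3.107, -0.004]
ft_force: [4.0, -3.5, -10.4]
width: 13.8
```

```bash
python3 - <<'E'
from h import *
o=st()
c=cam('wrist');save(c,'w22')
c=cam('side');cv2.imwrite('pics/s22.png',cv2.resize(c['im'][180:300,220:380],None,fx=5,fy=5,interpolation=cv2.INTER_CUBIC))
E
```

```text
t 47.05 p [617.6  87.4 130.5] rv [-0.449 -3.107 -0.004] F [  4.   -3.5 -10.4] w 13.8
q [ 0.12  0.53  1.69  0.    0.92 -1.17]
```

View pics/w22.png

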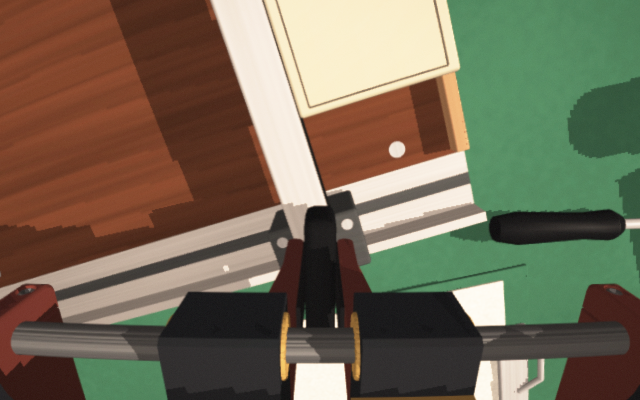

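View pics/s22.png

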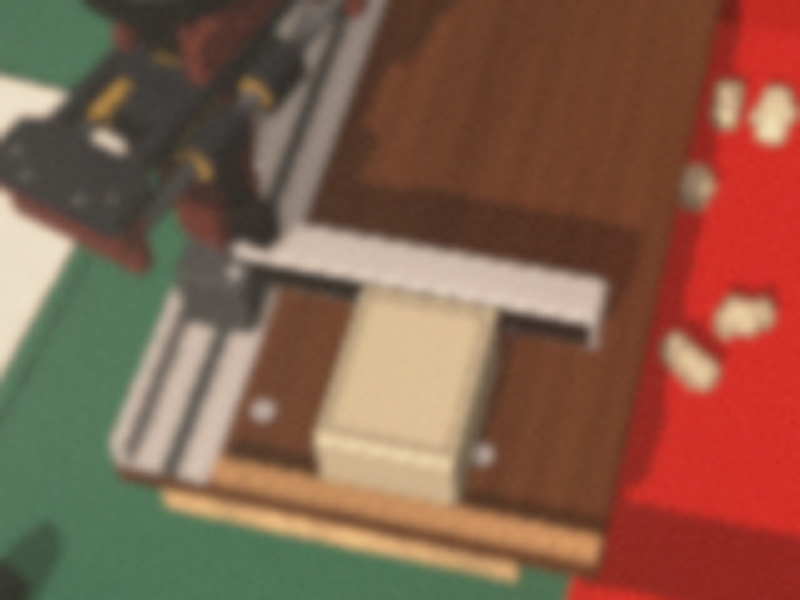

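>>> move_arm(
  increments=[255,0.3,1,0,0,255,0.3,1,0,0,255,0.3,1,0,0],
)

```text
t: 47.52
ee_pos: [617.6, 88.0, 130.5]
orientation: [-0.449, -3.107, -0.003]
ft_force: [4.1, -5.0, -11.2]
width: 13.8
```

>>> move_arm(
  increments=[255,0.3,1,0,0,255,0.3,1,0,0,255,0.3,1,0,0],
)

```text
t: 47.9
ee_pos: [617.7, 88.1, 130.5]
orientation: [-0.448, -3.107, -0.001]
ft_force: [3.1, -7.0, -11.1]
width: 13.7
```

>>> move_arm(
  increments=[255,0.3,1,0,0,255,0.5,2,0,0,255,0.5,2,0,0],
)

```text
t: 48.28
ee_pos: [617.7, 88.2, 130.5]
orientation: [-0.448, -3.107, 0.004]
ft_force: [4.1, -11.8, -10.4]
width: 13.5
```

```bash
python3 - <<'E'
from h import *
o=st()
c=cam('wrist');save(c,'w23')
c=cam('side');cv2.imwrite('pics/s23.png',cv2.resize(c['im'][180:300,220:380],None,fx=5,fy=5,interpolation=cv2.INTER_CUBIC))
E
```

```text
t 48.27 p [617.7  88.2 130.5] rv [-0.448 -3.107  0.004] F [  4.1 -11.8 -10.4] w 13.5
q [ 0.12  0.54  1.69 -0.    0.92 -1.16]
```

View pics/w23.png

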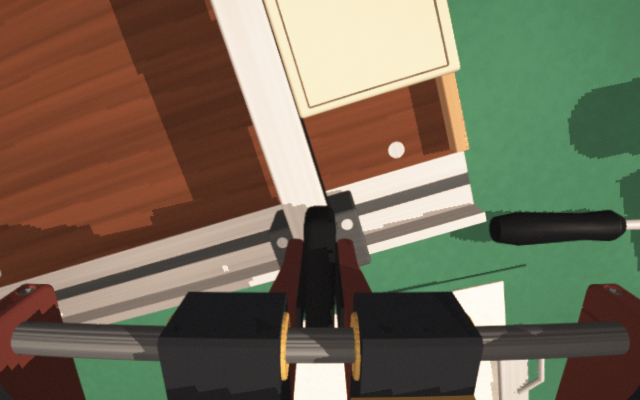

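View pics/s23.png

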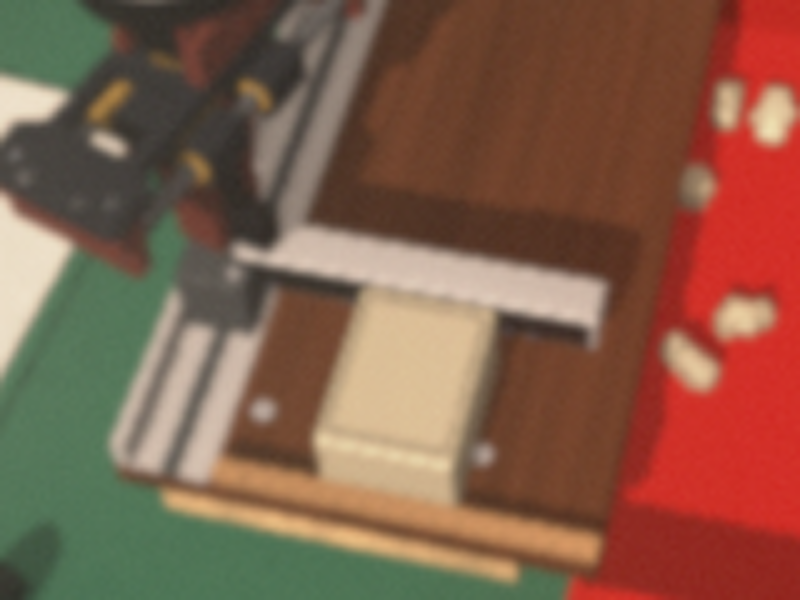

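>>> move_arm(
  increments=[255,0,0,0,10,255,0,0,0,20,255,0,0,0,30,255,0,0,0,40,255,0,0,0,50,255,0,0,0,60,255,0,0,0,67,255,0,0,0,72,255,0,0,0,75,255,0,0,0,75,255,0,0,0,75],
)

```text
t: 49.75
ee_pos: [618.1, 88.3, 130.6]
orientation: [2.247, 2.195, -0.004]
ft_force: [6.0, -1.6, -12.2]
width: 13.6
```

```bash
python3 - <<'E'
from h import *
o=st()
M=R.from_rotvec(o['orientation']).as_matrix();print(np.degrees(np.arctan2(M[1,0],M[0,0])),o['moment'])
c=cam('wrist');save(c,'w24')
E
```

```text
t 49.75 p [618.1  88.3 130.6] rv [ 2.247  2.195 -0.004] F [  6.   -1.6 -12.2] w 13.6
q [ 0.12  0.54  1.69 -0.    0.92  0.15]
88.65395289766737 [-0.04715239 -0.84323694  0.65016128]
```

View pics/w24.png

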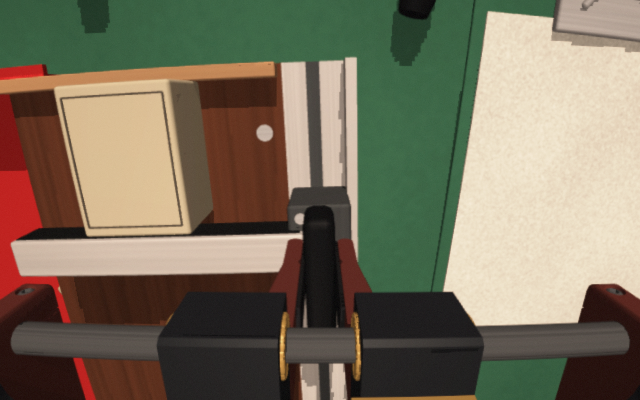

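>>> move_arm(
  increments=[0,0,0,0,-2,0,0,0,0,-2,0,0,0,0,-2,0,0,0,-30,-2,0,0,0,-80,-2,0,20,-20,-140,-2,0,40,-40,-200,-2,0,40,-60,-260,-2,0,30,-60,-320,-2,0,20,-60,-340,-2,0,20,-60,-340,-2],
)

```text
t: 51.18
ee_pos: [559.6, 110.2, 473.3]
orientation: [2.208, 2.231, 0.003]
ft_force: [0.0, -0.4, -0.3]
width: 88.0
```

```bash
python3 - <<'E'
from h import *
o=st()
c=cam('wrist');save(c,'w25');import pickle;pickle.dump(c,open('w25.pkl','wb'))
cv2.imwrite('pics/w25z.png',cv2.resize(c['im'][70:190,220:380],None,fx=5,fy=5,interpolation=cv2.INTER_CUBIC))
c=cam('side');save(c,'s25')
c=cam('scene');cv2.imwrite('pics/sc25.png',cv2.resize(c['im'][140:300,130:460],None,fx=2.4,fy=2.4,interpolation=cv2.INTER_CUBIC))
E
```

```text
t 51.17 p [559.6 110.2 473.3] rv [2.208 2.231 0.003] F [ 0.  -0.4 -0.3] w 88.0
q [ 0.17  0.15  1.44 -0.    1.55  0.16]
```

View pics/w25.png

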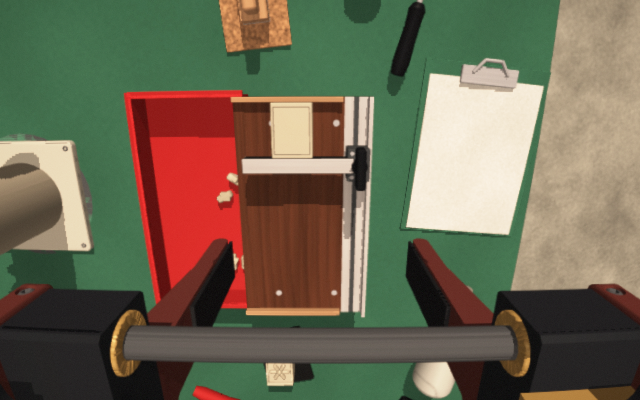

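View pics/w25z.png

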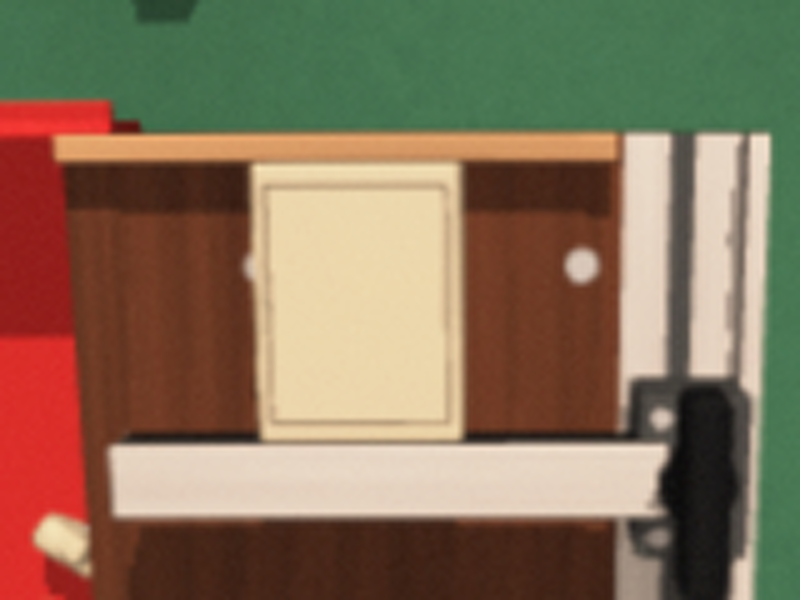

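View pics/s25.png

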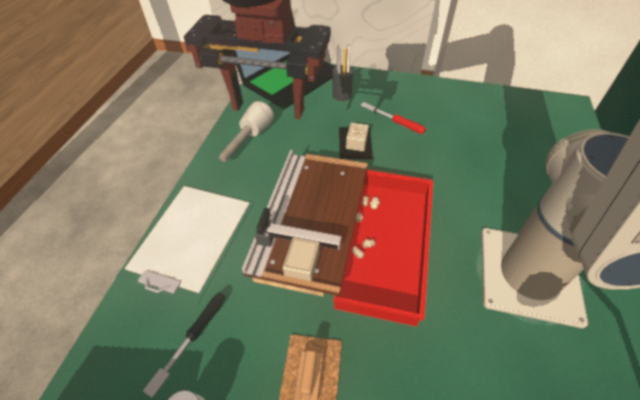

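View pics/sc25.png

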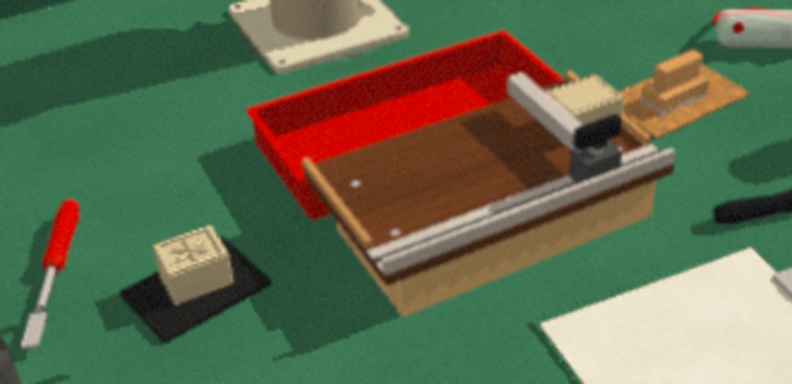

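```bash
python3 - <<'E'
from h import *
c=cam('side')
hsv=cv2.cvtColor(c['im'],cv2.COLOR_BGR2HSV)
b=((hsv[:,:,1]<130)&(hsv[:,:,2]>90)).astype(np.uint8);m=np.zeros_like(b);m[180:270,345:400]=b[180:270,345:400]
k,l,s,ce=cv2.connectedComponentsWithStats(m);print([(ce[i].round(0).tolist(),int(s[i,4])) for i in range(1,k) if s[i,4]>5])
ctrl.close_job()
E
```

```text
[([365.0, 200.0], 47), ([374.0, 203.0], 79), ([359.0, 217.0], 48), ([368.0, 243.0], 73), ([357.0, 252.0], 83)]
the job is handed in; nothing more can be done
```

The stone is changed and the job is handed in at about 51 s of the 210 s allowed. The interface gives no verdict, so what follows rests on my own checks.

- **Old stone:** I freed the knob by about 74° and slid the stop back until it pressed on its end. The carved block went onto the pad about 10 mm off centre, with a limit of 45 mm.
- **Chips:** Five chips were on this board, and I scraped them off in three strokes. A last side view shows the same five in the red tray. One of them sat close under the board's edge, so I checked it from two views, which agree that it lies on the tray floor.
- **Scraper:** It lies handle up near the middle of the mat. It touched down about 4 mm lower than where I gripped it, so it rode a little above the board during the sweeps, but every chip was still caught.
- **New blank:** It stands between ledge and stop. The stop came up firm at about 12 N after 254 mm of travel, which matches zero gap to the blank. The close-up picture shows no gap at either end.
- **Knob:** It is back at tight: it reached its end with about 0.65 N m and the bar lies along the track again.
- **Slip on the way:** On the first try at the knob, a finger pressed lightly on the stop's arm, at about 9 N. I raised the grip by 7 mm and went on.

The chisels lie where they were, and the robot was clear of everything when I handed in.

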